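Gauge the tube-post carriers

ROBOT

A 6-joint arm with a two-finger parallel gripper is mounted at the origin on the work surface; the furniture and walls round the work are solid. World frame = base frame: x ahead of the robot, y to its left, z up, the work surface at z = 0. Lengths are in m, angles in rad, forces in N, time in s.
With the tool pointing down it reaches from about 0.3 to 0.875 m from the base axis. Payload 6.4 kg.
Tool frame: the origin (TCP) lies at the very end of the fingers, on their centre line; the grasp point (between the pads) lies 19 mm behind it (ctrl.tcp_to_grasp is the distance from the TCP to the grasp point, in m); z points along the fingers, y is the direction in which the jaws open and shut (so a half turn about z gives the same grasp; the last joint's range is limited). The gripper opens to 85 mm and grips with 20 to 120 N. Pads are 22 mm wide; open, the fingers measure 114 mm over their backs; the gripper's body (76 mm by 85 mm) begins 54 mm behind the grasp point. The pads swing forward as they close: fully open they stand 13 mm farther back than shut.
Start: joints at [0.967, 0.181, 1.607, -0, 1.354, -0.206], TCP at [0.223, 0.53, 0.231] pointing down, gripper open.
Joint ranges: [-2.99, 2.99], [-0.89, 2.07], [0.3, 2.58], [-1.14, 4.28], [0, 2.63], [-3.12, 3.12]. Speed limits (rad/s): [2.57, 2.57, 3.01, 3.14, 3.14, 3.14].

INTERFACE

Orientations are given as a unit quaternion [w, x, y, z].
In Python, from bench import ctrl gives the robot as it stands. The module is installed in compiled form; this text tells all that it offers.
- The arm moves only by the tool drive_tool, never from a script. Its argument "deltas" is a list of rows, each an object with "slide": the shift along the tool's x, y, z as a fraction of full scale, a list of three; "delta_rot": the turn, a rotation vector about the tool's x, y, z as a fraction of full scale, a list of three; "hand": the opening, from 0 (shut) to 1 (fully open). In form: [{"slide": [tx, ty, tz], "delta_rot": [wx, wy, wz], "hand": hand}, ...]. A call has exactly 5 rows; each row shifts and turns the commanded pose from where the row before left it, along the tool's axes as they then stand; what a row does not reach is not made up. Full scale, the value 1, is 50 mm for a shift and 180 degrees for a turn. A row lasts 1/8 s, in which the tool goes at most 62.5 mm and 10.7 degrees, less where a joint would pass 70% of its speed; a pose out of reach is approached as far as the arm can. A call with a number of a shift or a turn outside -1 to 1 is refused whole. A call with a gripper value outside its range is refused whole. The fingers move at their own pace and stop on an object; the grip force is fixed at half the most. Time passes only in rows, so rows that do not move let the fingers close, or fill a call up. It gives the time, the measured TCP pose, the force and the opening at its end, in the units of the state.
- ctrl.get_obs(): the state, without advancing time (a new reading comes with each control period).
- ctrl.camera(name): name is "side" or "top" or "wrist"; returns a dict with "frame" (400x640x3 uint8, red, green, blue), "mtx" (3x3 intrinsics, pixels), "R" (3x3) and "t" (3): a world point X has camera coordinates R X + t. Camera axes: x right, y down, z forward; pixel columns grow to the right and rows downward; lengths in m; the calibration is good to about 2 mm. A picture is of the moment at which its call begins. There is no depth.
- ctrl.hand_in(): hands the job in, once; it reports no verdict.
The state is a dict: "time_s": time; "q": joint angles; "dq": joint speeds; "joint_efforts": joint torques, N m; "eef_pos": TCP position; "eef_rot": TCP orientation; "wrist_force": force on the tool from outside, world axes, zero at the start; "torque": the same for the moment, N m; "opening": opening from 0.0 (shut) to 1.0 (fully open).
Only numpy, scipy, OpenCV 4.12 (cv2) and the standard library are available. Lean on these libraries where they do the work, as an engineer would, in place of code of your own. Each camera call takes 0.05 s, during which the arm holds its last target.

TASK

The three pneumatic-post carriers in the lanes of the gauge tray have to be checked before they go back into service. Push each one along its lane into the gauge plate, gently and without lifting it over: a sound carrier slides through its bore and is pushed on until both dark bands are clear of the plate on the far side, where it stays in the lane; one with swollen bands jams at the plate - do not force it, draw it back, lift it out of its lane and lay it in the red tray. Leave the tourniquet and the water bottle beyond the tray where they are.

Things in the scene. Friction and masses are not known exactly. Their poses are not given: they have to be found in the camera images.
- gauge_tray: fixed steel tray with three V lanes, 250 x 182 mm. Origin on the table under the middle of the gauge plate; x along the lanes in the pushing direction, z up. Lanes at y = +62, 0, -62 mm, from x = -135 (open near end) to +115 mm (end stop). Axis of a sound carrier 46 mm above the table, of a swollen one 49; ridges beside the lanes 33 mm.
- gauge_plate: upright aluminium plate across the tray (same origin and axes), x = -4 to +4 mm, 196 mm wide, top edge 83 mm above the table; one bore of 46.4 mm per lane, closed all round. Sound bands slide through (friction of 1 to 3 N only); swollen ones stop dead with the carrier's centre at about x = -38 mm, front nose through the bore: draw it back 25 mm before lifting.
- gauge_mid (a point): centre of the middle bore, 46 mm above the table, at x = 0 of the plate. A finger cannot follow through a bore, but need not: pushing the rear nose until the finger is at the plate's near face brings the carrier's centre to x = +52 mm; the rear band is clear of the plate from +38 mm on.
- carrier_1_mid (a point): centre of a carrier: 112 mm long, axis along its x, ends alike. Clear round shell 34 mm across, 44 mm long; on each side of it a dark band 12 mm wide, then a black nose 24 mm across, 22 mm long. Bands 44 mm across if sound, up to 48 mm if swollen (hard to see: try it). About 0.11 kg. Starts in a lane's near half (tray x < 0), nose 6 to 20 mm short of the plate.
- carrier_2_mid (a point): centre of a carrier: 112 mm long, axis along its x, ends alike. Clear round shell 34 mm across, 44 mm long; on each side of it a dark band 12 mm wide, then a black nose 24 mm across, 22 mm long. Bands 44 mm across if sound, up to 48 mm if swollen (hard to see: try it). About 0.11 kg. Starts in a lane's near half (tray x < 0), nose 6 to 20 mm short of the plate.
- carrier_3_mid (a point): centre of a carrier: 112 mm long, axis along its x, ends alike. Clear round shell 34 mm across, 44 mm long; on each side of it a dark band 12 mm wide, then a black nose 24 mm across, 22 mm long. Bands 44 mm across if sound, up to 48 mm if swollen (hard to see: try it). About 0.11 kg. Starts in a lane's near half (tray x < 0), nose 6 to 20 mm short of the plate.
- carrier_1: the carrier whose centre is point carrier_1_mid (same origin and axes)
- carrier_2: the carrier whose centre is point carrier_2_mid (same origin and axes)
- carrier_3: the carrier whose centre is point carrier_3_mid (same origin and axes)
- red_tray: fixed shallow open red plastic tray for carriers taken out of service, 180 (its x) x 125 (its y) mm outside, walls 4 mm, origin at the centre of its underside, rim 40 mm and inner floor 5 mm above the table; to the right of the gauge tray
- tourniquet: rolled blue tourniquet with a white buckle, 62x46x24 mm, lying loose beyond the far end of the gauge tray; origin at the centre of its underside; not to be disturbed
- water_bottle_a: clear water bottle with a blue cap, 64 mm across, 202 mm tall, standing loose at the back left; origin at the centre of its underside; not to be disturbed

How it is judged:
By the outcome, as a careful person would: the job done as asked, in the order asked, and still so for the second after the job is handed in, with the robot touching nothing.
It also fails if it takes over 67 s, if anything falls off the work surface, if the arm or the gripper's body presses on something with over 40 N, if the wrist force passes 120 N, or if a joint passes its speed limit or range.

## Working session

There is one attempt and no reset: what is moved stays moved. The work goes in short steps, Python scripts to look and compute and a tool call to move; the robot and the scene stay as the last step left them, time stands still between calls to the robot, and variables do not carry over. Pictures are saved under pics/ and viewed, and the job is handed in when it is done.

Besides the shell and the picture viewer there is one more tool, called after ">>>" as name(argument=value, ...), one argument or row to a line, values as JSON. drive_tool: Moves the arm, as the interface text tells. Its arguments: {"type":"object","properties":{"deltas":{"type":"array","items":{"type":"object","properties":{"slide":{"type":"array","items":{"type":"number"}},"delta_rot":{"type":"array","items":{"type":"number"}},"hand":{"type":"number"}}}}},"required":["deltas"]}

```bash
mkdir -p pics
cat > h.py <<'E'
import numpy as np,cv2
from bench import ctrl
def snap(n,f):
    c=ctrl.camera(n); cv2.imwrite('pics/'+f,c['frame'][:,:,::-1]); return c
def ray(c,u,v,z):
    M=np.array(c['mtx']);R=np.array(c['R']);t=np.array(c['t'])
    o=-R.T@t; d=R.T@np.linalg.solve(M,[u,v,1.]); return o+d*(z-o[2])/d[2]
def proj(c,X):
    p=np.array(c['mtx'])@(np.array(c['R'])@np.array(X)+np.array(c['t'])); return p[:2]/p[2]
E
python3 - <<'E'
from h import *
import pickle
d={}
for n in ('top','side','wrist'):
    d[n]=snap(n,n+'0.png'); c=d[n]; print(n, -np.array(c['R']).T@np.array(c['t']))
pickle.dump(d,open('c0.pkl','wb'))
o=ctrl.get_obs(); print({k:np.round(v,3) for k,v in o.items()})
E
```

```text
top [ 0.35388755 -0.0966326   1.07428484]
side [ 0.06247074 -0.99339836  0.57840682]
wrist [0.15293953 0.55827655 0.37233716]
{'time_s': np.float64(0.15), 'q': array([ 0.967,  0.181,  1.608,  0.   ,  1.354, -0.206]), 'dq': array([ 0.001, -0.001, -0.005, -0.001, -0.   ,  0.   ]), 'joint_efforts': array([-1.0000e-03, -4.4526e+01, -3.5169e+01, -0.0000e+00,  6.0000e-03,
       -0.0000e+00]), 'eef_pos': array([0.223, 0.53 , 0.231]), 'eef_rot': array([-0.   ,  0.198,  0.98 , -0.001]), 'wrist_force': array([-0.388,  0.62 , -0.108]), 'torque': array([ 0.098, -0.008, -0.03 ]), 'opening': np.float64(1.001)}
```

View pics/top0.png

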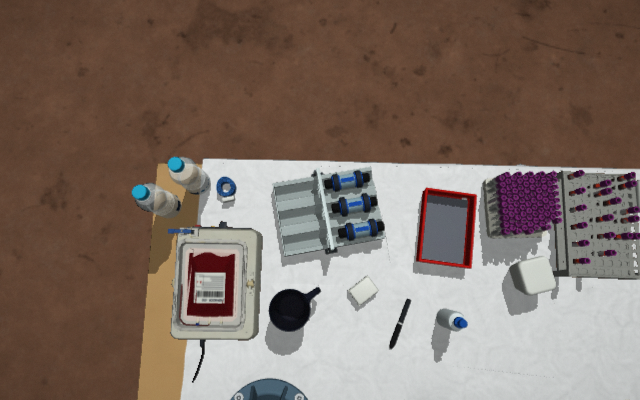

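View pics/side0.png

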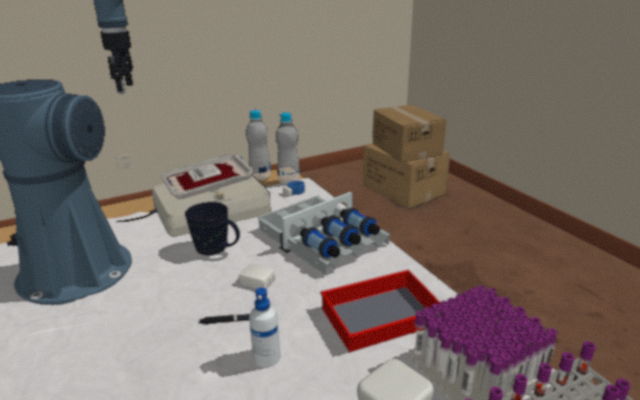

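View pics/wrist0.png

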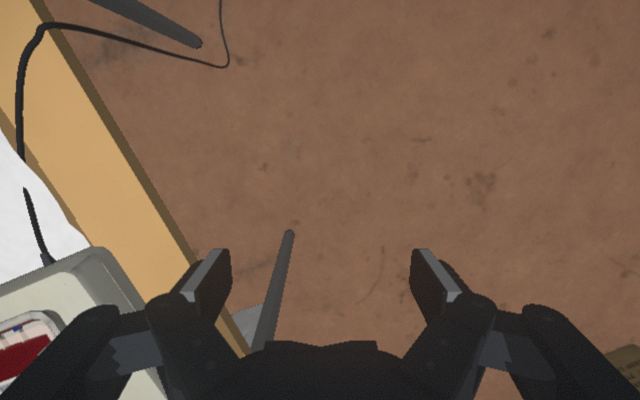

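Run:
```python
import cv2
a=cv2.imread('pics/top0.png')[150:280,180:490]
cv2.imwrite('pics/z0.png',cv2.resize(a,None,fx=2.58,fy=2.58,interpolation=cv2.INTER_CUBIC))
a=cv2.imread('pics/top0.png')[155:260,265:395]
cv2.imwrite('pics/z1.png',cv2.resize(a,None,fx=5.5,fy=5.5,interpolation=cv2.INTER_CUBIC))
```

```text
(no output)
```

View pics/z1.png

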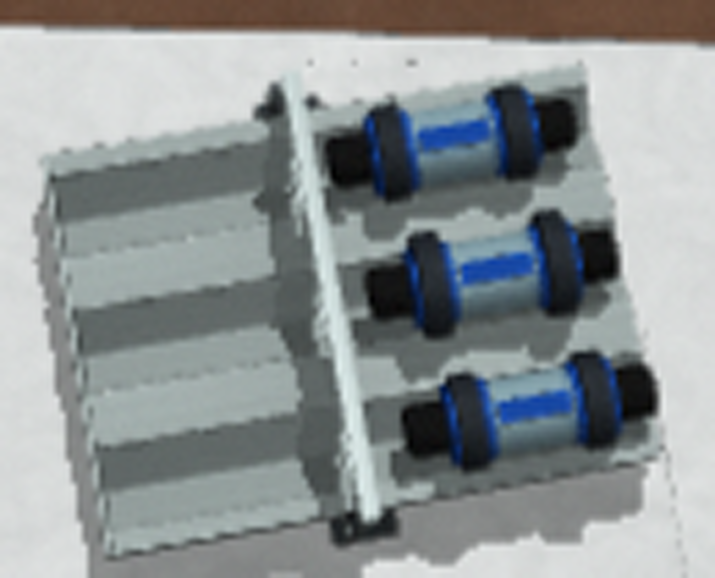

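```bash
cat > m.py <<'E'
from h import *
import pickle
d=pickle.load(open('c0.pkl','rb')); c=d['top']
def z(p): return p[0]/5.5+265-.4, p[1]/5.5+155-.4
P=lambda p,h: ray(c,*z(p),h)
print(c['mtx'])
a,b=P((288,78),.083),P((370,517),.083); print('plate',a,b,np.linalg.norm(a-b),(a+b)/2)
u=(b-a)[:2]; print('angle lane (normal)',np.degrees(np.arctan2(-u[0],u[1])), u)
for l,n,f in (('far',(330,160),(578,122)),('mid',(368,290),(618,252)),('near',(404,428),(655,388))):
    A,B=P(n,.046),P(f,.046); print(l,A,B,np.linalg.norm(A-B),'mid',(A+B)/2,np.degrees(np.arctan2(*(A-B)[:2][::-1])))
for q in ((45,160),(108,555),(585,65),(662,455)): print('tray c',P(q,.033))
im=c['frame']; hsv=cv2.cvtColor(im,cv2.COLOR_RGB2HSV)
m=((hsv[...,0]<8)|(hsv[...,0]>172))&(hsv[...,1]>180)&(hsv[...,2]>90); m[:, :400]=0; m[:, 485:]=0;m[:180]=0;m[280:]=0
ys,xs=np.nonzero(m); r=cv2.minAreaRect(np.c_[xs,ys].astype(np.float32)); print(r)
for q in cv2.boxPoints(r): print('red',ray(c,*q,.04))
E
python3 m.py
```

```text
[[428.52073215   0.         324.32062039]
 [  0.         428.52073215 200.26855108]
 [  0.           0.           1.        ]]
plate [ 0.60016749 -0.10271432  0.083     ] [ 0.41198576 -0.14072057  0.083     ] 0.1919813546536817 [ 0.50607663 -0.12171745  0.083     ]
angle lane (normal) 101.41818406046328 [-0.18818174 -0.03800625]
far [ 0.57223869 -0.12238653  0.046     ] [ 0.59212831 -0.23332832  0.046     ] 0.11271059052636528 mid [ 0.5821835  -0.17785743  0.046     ] 100.16399927010816
mid [ 0.513956  -0.1401372  0.046    ] [ 0.53334869 -0.25106961  0.046     ] 0.11261471977051637 mid [ 0.52365234 -0.19560341  0.046     ] 99.91598338679985
near [ 0.45318675 -0.15673336  0.046     ] [ 0.47293887 -0.26714819  0.046     ] 0.11216763955629938 mid [ 0.46306281 -0.21194077  0.046     ] 100.14236284685107
tray c [0.57213147 0.00553437 0.033     ]
tray c [ 0.39629257 -0.02843257  0.033     ]
tray c [ 0.62184609 -0.23829941  0.033     ]
tray c [ 0.44463422 -0.2722104   0.033     ]
((447.57977294921875, 227.41236877441406), (52.42942810058594, 75.13621520996094), 5.440331935882568)
red [ 0.38539378 -0.35016581  0.04      ]
red [ 0.56936675 -0.37174523  0.04      ]
red [ 0.5596551 -0.5019197  0.04     ]
red [ 0.37571018 -0.47641355  0.04      ]
```

View pics/z0.png

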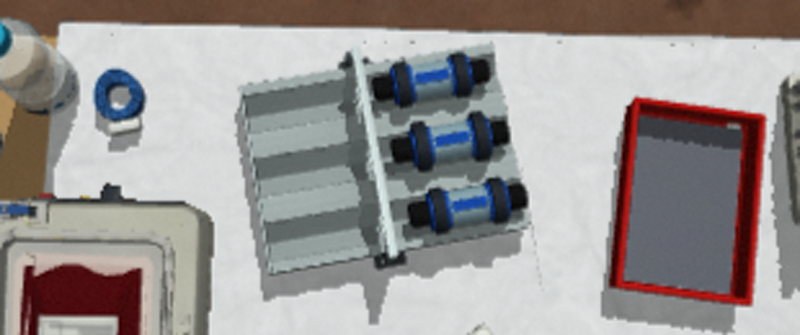

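>>> drive_tool(
  deltas=[
    {"slide": [0, 0, -0.3], "delta_rot": [0, 0, 0.055], "hand": 0},
    {"slide": [0, 0, -0.3], "delta_rot": [0, 0, 0.055], "hand": 0},
    {"slide": [0, 0, -0.3], "delta_rot": [0, 0, 0.055], "hand": 0},
    {"slide": [0, 0, -0.3], "delta_rot": [0, 0, 0.055], "hand": 0},
    {"slide": [0, 0, 0], "delta_rot": [0, 0, 0.055], "hand": 0},
  ],
)

```text
time_s: 0.78
eef_pos: [0.223, 0.5306, 0.2926]
eef_rot: [-0.0, 0.592, 0.806, 0.001]
wrist_force: [0.5, -0.7, -0.4]
opening: -0.001
```

```bash
cat > go.py <<'E'
import sys; from h import *
# usage: go.py tx ty tz yawdeg : prints tool-frame slide (in units of 50mm) to target and yaw turn units
from scipy.spatial.transform import Rotation as Ro
o=ctrl.get_obs(); q=o['eef_rot']; R=Ro.from_quat([q[1],q[2],q[3],q[0]]).as_matrix()
yaw=np.degrees(np.arctan2(R[1,0],R[0,0]))
print('t',o['time_s'],'pos',np.round(o['eef_pos'],4),'yaw',round(yaw,2),'z axis',np.round(R[:,2],3),'F',np.round(o['wrist_force'],2),'op',round(float(o['opening']),3),'q',np.round(o['q'],2))
T0=np.array([.5065,-.1225]);th=np.radians(101.)
try:
    import json; s=json.load(open('tray.json')); T0=np.array(s['o']); th=np.radians(s['th'])
except Exception: pass
e=np.array([np.cos(th),np.sin(th)]); n=np.array([-e[1],e[0]])
p=np.array(o['eef_pos'][:2])-T0; print('tray xy mm',np.round(1000*np.array([p@e,p@n]),1))
a=[float(v) for v in sys.argv[1:]]
if a and a[0]>5: # tray coordinates in mm: X Y Z(mm) yaw
    w=T0+e*(a[1])/1000+n*a[2]/1000; tgt=np.array([*w,a[3]/1000]); yawt=a[4] 
elif a: tgt=np.array(a[:3]);yawt=a[3]
if a:
    d=tgt-o['eef_pos']; print('target',tgt,'slide units total',np.round(R.T@d/.05,3),'rotz units',round(-(yawt-yaw)/180,4))
E
python3 go.py .479 -.295 .2 101
```

```text
t 0.775 pos [0.223  0.5306 0.2926] yaw 107.38 z axis [ 0.001  0.002 -1.   ] F [ 0.48 -0.67 -0.44] op -0.001 q [ 0.97  0.14  1.53 -0.    1.47  0.66]
tray xy mm [695.2 153.6]
target [ 0.479 -0.295  0.2  ] slide units total [-17.29   -0.051   1.829] rotz units 0.0355
```

>>> drive_tool(
  deltas=[
    {"slide": [-0.9, 0, 0], "delta_rot": [0, 0, 0.0355], "hand": 0},
    {"slide": [-0.9, 0, 0], "delta_rot": [0, 0, 0], "hand": 0},
    {"slide": [-0.9, 0.1, 0], "delta_rot": [0, 0, 0], "hand": 0},
    {"slide": [-0.9, 0, 0], "delta_rot": [0, 0, 0], "hand": 0},
    {"slide": [-0.9, 0, 0], "delta_rot": [0, 0, 0], "hand": 0},
  ],
)

```text
time_s: 1.4
eef_pos: [0.2766, 0.3103, 0.2911]
eef_rot: [0.0, 0.634, 0.773, -0.0]
wrist_force: [0.9, -0.7, 0.2]
opening: 0.003
```

>>> drive_tool(
  deltas=[
    {"slide": [-0.9, 0, 0], "delta_rot": [0, 0, 0], "hand": 0},
    {"slide": [-0.9, 0, 0], "delta_rot": [0, 0, 0], "hand": 0},
    {"slide": [-0.9, 0, 0], "delta_rot": [0, 0, 0], "hand": 0},
    {"slide": [-0.9, 0, 0], "delta_rot": [0, 0, 0], "hand": 0},
    {"slide": [-0.9, 0, 0], "delta_rot": [0, 0, 0], "hand": 0},
  ],
)

```text
time_s: 2.02
eef_pos: [0.3207, 0.0898, 0.2913]
eef_rot: [0.0, 0.634, 0.773, 0.0]
wrist_force: [1.3, -0.7, 0.2]
opening: 0.0
```

```bash
python3 go.py .479 -.295 .2 101
```

```text
t 2.025 pos [0.3207 0.0898 0.2913] yaw 101.33 z axis [ 0.001 -0.    -1.   ] F [ 1.32 -0.73  0.19] op 0.0 q [-0.09 -0.48  2.06  0.    1.56 -0.29]
tray xy mm [243.8 141.9]
target [ 0.479 -0.295  0.2  ] slide units total [-8.167  1.59   1.828] rotz units 0.0019
```

>>> drive_tool(
  deltas=[
    {"slide": [-0.8, 0.15, 0], "delta_rot": [0, 0, 0], "hand": 0},
    {"slide": [-0.8, 0.15, 0], "delta_rot": [0, 0, 0], "hand": 0},
    {"slide": [-0.8, 0.15, 0], "delta_rot": [0, 0, 0], "hand": 0},
    {"slide": [-0.8, 0.15, 0], "delta_rot": [0, 0, 0], "hand": 0},
    {"slide": [-0.8, 0.15, 0], "delta_rot": [0, 0, 0], "hand": 0},
  ],
)

```text
time_s: 2.65
eef_pos: [0.397, -0.099, 0.2911]
eef_rot: [-0.0, 0.634, 0.773, 0.0]
wrist_force: [0.6, 0.0, 0.6]
opening: 0.006
```

>>> drive_tool(
  deltas=[
    {"slide": [-0.8, 0.15, 0], "delta_rot": [0, 0, 0], "hand": 0},
    {"slide": [-0.8, 0.15, 0.3], "delta_rot": [0, 0, 0], "hand": 0},
    {"slide": [-0.8, 0.15, 0.4], "delta_rot": [0, 0, 0], "hand": 0},
    {"slide": [-0.8, 0.15, 0.5], "delta_rot": [0, 0, 0], "hand": 0},
    {"slide": [-0.6, 0.15, 0.4], "delta_rot": [0, 0, 0], "hand": 0},
  ],
)

```text
time_s: 3.28
eef_pos: [0.4709, -0.2779, 0.2098]
eef_rot: [-0.001, 0.634, 0.773, 0.0]
wrist_force: [0.4, 0.0, -0.3]
opening: 0.003
```

```bash
python3 go.py .479 -.295 .2 101;python3 - <<'E'
from h import *
import pickle
c=snap('wrist','w1.png'); pickle.dump(c,open('w1.pkl','wb'))
E
```

```text
t 3.275 pos [ 0.4709 -0.2779  0.2098] yaw 101.27 z axis [-0.001  0.001 -1.   ] F [ 0.42  0.02 -0.31] op 0.003 q [-0.75  0.14  1.7  -0.    1.3  -0.95]
tray xy mm [-145.7   64.6]
target [ 0.479 -0.295  0.2  ] slide units total [-0.368  0.093  0.196] rotz units 0.0015
```

View pics/w1.png

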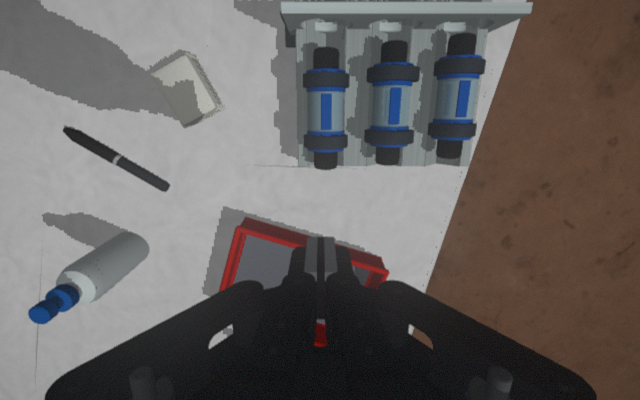

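Run:
```python
from h import *
import pickle
c=pickle.load(open('w1.pkl','rb'))
for A,B in (((326,48),(326,167)),((395,41),(388,163)),((462,35),(449,156))):
    a,b=ray(c,*A,.046),ray(c,*B,.046); print(np.round(a,4),np.round(b,4),'mid',np.round((a+b)/2,4),'ang',np.degrees(np.arctan2(*(a-b)[:2][::-1])),np.linalg.norm(a-b))
g=cv2.resize(c['frame'][0:180,260:540],None,fx=2.8,fy=2.8,interpolation=cv2.INTER_CUBIC);cv2.imwrite('pics/w1z.png',g[:,:,::-1])
```

```text
[ 0.4491 -0.1552  0.046 ] [ 0.4712 -0.2635  0.046 ] mid [ 0.4602 -0.2094  0.046 ] ang 101.54450976763646 0.11061279809238972
[ 0.5096 -0.1372  0.046 ] [ 0.5322 -0.2472  0.046 ] mid [ 0.5209 -0.1922  0.046 ] ang 101.6347399129141 0.11226955919161029
[ 0.5679 -0.1207  0.046 ] [ 0.5908 -0.2283  0.046 ] mid [ 0.5793 -0.1745  0.046 ] ang 102.04524878671621 0.11003244792787109
```

View pics/w1z.png

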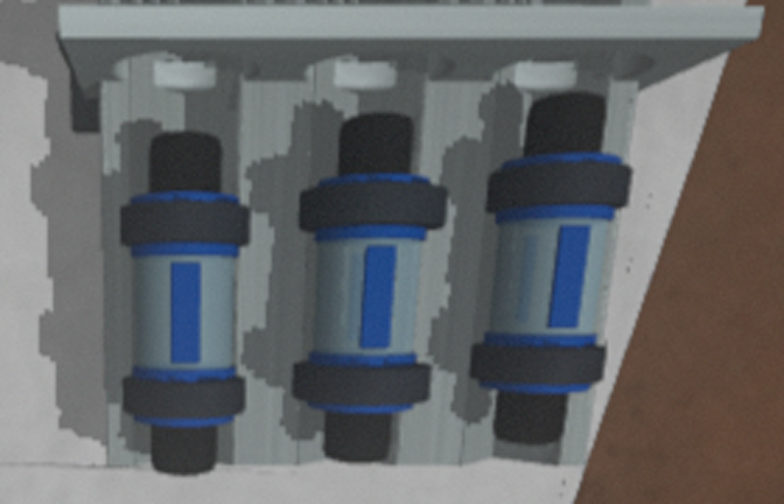

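```bash
echo '{"o":[0.5076,-0.1236],"th":101.4}'>tray.json; python3 go.py 9 -152 62 38 101.4
```

```text
t 3.325 pos [ 0.4708 -0.2799  0.207 ] yaw 101.19 z axis [-0.003  0.001 -1.   ] F [-2.43 -1.48 -1.18] op 0.001 q [-0.75  0.15  1.7  -0.    1.3  -0.95]
tray xy mm [-146.   67.]
target [ 0.4768671  -0.28485597  0.038     ] slide units total [-0.127  0.109  3.379] rotz units -0.0012
```

>>> drive_tool(
  deltas=[
    {"slide": [-0.1, 0.1, 0.7], "delta_rot": [0, 0, -0.001], "hand": 0},
    {"slide": [0, 0, 0.8], "delta_rot": [0, 0, 0], "hand": 0},
    {"slide": [0, 0, 0.8], "delta_rot": [0, 0, 0], "hand": 0},
    {"slide": [0, 0, 0.7], "delta_rot": [0, 0, 0], "hand": 0},
    {"slide": [0, 0, 0.3], "delta_rot": [0, 0, 0], "hand": 0},
  ],
)

```text
time_s: 3.95
eef_pos: [0.4755, -0.2793, 0.0441]
eef_rot: [-0.002, 0.633, 0.774, 0.0]
wrist_force: [-0.1, 0.3, 0.6]
opening: 0.002
```

```bash
python3 go.py 9 -152 62 38 101.4;python3 - <<'E'
from h import *
c=snap('wrist','w2.png');
E
```

```text
t 3.95 pos [ 0.4755 -0.2793  0.0441] yaw 101.5 z axis [-0.003  0.003 -1.   ] F [-0.1   0.32  0.64] op 0.002 q [-0.75  0.38  1.79  0.    0.98 -0.95]
tray xy mm [-146.2   62.3]
target [ 0.4768671  -0.28485597  0.038     ] slide units total [-0.116  0.006  0.121] rotz units 0.0005
```

View pics/w2.png

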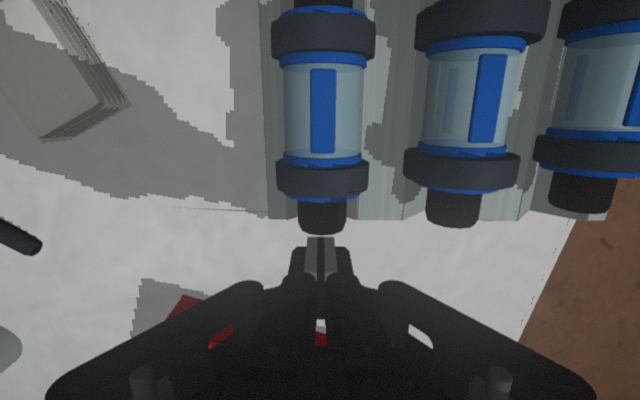

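>>> drive_tool(
  deltas=[
    {"slide": [0, 0, 0.06], "delta_rot": [0, 0, 0], "hand": 0},
    {"slide": [0.1, 0, 0], "delta_rot": [0, 0, 0], "hand": 0},
    {"slide": [0.12, 0, 0], "delta_rot": [0, 0, 0], "hand": 0},
    {"slide": [0.12, 0, 0], "delta_rot": [0, 0, 0], "hand": 0},
    {"slide": [0.12, 0, 0], "delta_rot": [0, 0, 0], "hand": 0},
  ],
)

```text
time_s: 4.62
eef_pos: [0.4725, -0.2579, 0.0439]
eef_rot: [0.001, 0.633, 0.774, -0.0]
wrist_force: [0.0, -1.5, 1.4]
opening: 0.001
```

```bash
python3 go.py 9 -108 62 38 101.4
```

```text
t 4.625 pos [ 0.4725 -0.2579  0.0439] yaw 101.51 z axis [ 0.001 -0.001 -1.   ] F [ 0.03 -1.49  1.43] op 0.001 q [-0.72  0.35  1.83 -0.    0.97 -0.92]
tray xy mm [-124.7   60.9]
target [ 0.46817018 -0.24172404  0.038     ] slide units total [ 0.334 -0.021  0.118] rotz units 0.0006
```

>>> drive_tool(
  deltas=[
    {"slide": [0.08, 0, 0.04], "delta_rot": [0, 0, 0], "hand": 0},
    {"slide": [0.06, 0, 0.02], "delta_rot": [0, 0, 0], "hand": 0},
    {"slide": [0.06, 0, 0], "delta_rot": [0, 0, 0], "hand": 0},
    {"slide": [0.04, 0, 0], "delta_rot": [0, 0, 0], "hand": 0},
    {"slide": [0.04, 0, 0], "delta_rot": [0, 0, 0], "hand": 0},
  ],
)

```text
time_s: 5.25
eef_pos: [0.4692, -0.244, 0.0401]
eef_rot: [-0.0, 0.633, 0.774, 0.0]
wrist_force: [0.3, -0.4, 0.2]
opening: 0.003
```

```bash
python3 go.py 9 -108 62 38 101.4
```

```text
t 5.25 pos [ 0.4692 -0.244   0.0401] yaw 101.49 z axis [-0.  0. -1.] F [ 0.32 -0.36  0.18] op 0.003 q [-0.7   0.34  1.85  0.    0.95 -0.9 ]
tray xy mm [-110.4   61.4]
target [ 0.46817018 -0.24172404  0.038     ] slide units total [ 0.049 -0.012  0.042] rotz units 0.0005
```

>>> drive_tool(
  deltas=[
    {"slide": [0.02, 0, 0], "delta_rot": [0, 0, 0], "hand": 0},
    {"slide": [0.02, 0, 0], "delta_rot": [0, 0, 0], "hand": 0},
    {"slide": [0.02, 0, 0], "delta_rot": [0, 0, 0], "hand": 0},
    {"slide": [0.02, 0, 0], "delta_rot": [0, 0, 0], "hand": 0},
    {"slide": [0.02, 0, 0], "delta_rot": [0, 0, 0], "hand": 0},
  ],
)

```text
time_s: 5.88
eef_pos: [0.4684, -0.2393, 0.0403]
eef_rot: [-0.0, 0.633, 0.774, 0.0]
wrist_force: [-0.1, -1.0, -0.7]
opening: -0.002
```

>>> drive_tool(
  deltas=[
    {"slide": [0.02, 0, 0], "delta_rot": [0, 0, 0], "hand": 0},
    {"slide": [0.02, 0, 0], "delta_rot": [0, 0, 0], "hand": 0},
    {"slide": [0.02, 0, 0], "delta_rot": [0, 0, 0], "hand": 0},
    {"slide": [0.02, 0, 0], "delta_rot": [0, 0, 0], "hand": 0},
    {"slide": [0, 0, 0], "delta_rot": [0, 0, 0], "hand": 0},
  ],
)

```text
time_s: 6.5
eef_pos: [0.4676, -0.2353, 0.0403]
eef_rot: [-0.0, 0.633, 0.774, 0.0]
wrist_force: [0.2, -0.3, 0.6]
opening: -0.001
```

```bash
python3 go.py 9 -108 62 38 101.4;python3 - <<'E'
from h import *
c=snap('wrist','w3.png');
E
```

```text
t 6.5 pos [ 0.4676 -0.2353  0.0403] yaw 101.5 z axis [-0.  0. -1.] F [ 0.22 -0.29  0.63] op -0.001 q [-0.69  0.33  1.86  0.    0.95 -0.89]
tray xy mm [-101.6   61.3]
target [ 0.46817018 -0.24172404  0.038     ] slide units total [-0.129 -0.014  0.045] rotz units 0.0006
```

View pics/w3.png

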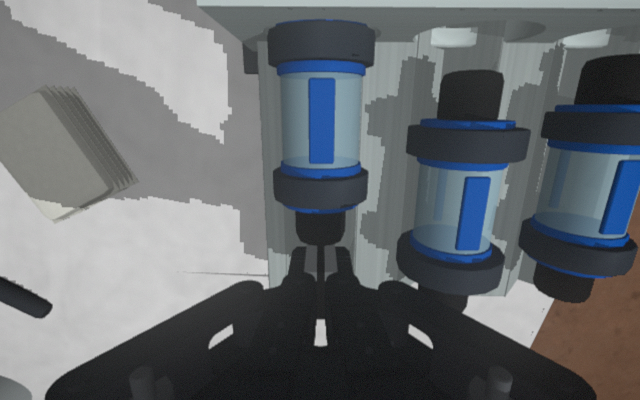

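>>> drive_tool(
  deltas=[
    {"slide": [0.02, 0, 0], "delta_rot": [0, 0, 0], "hand": 0},
    {"slide": [0.02, 0, 0], "delta_rot": [0, 0, 0], "hand": 0},
    {"slide": [0.02, 0, 0], "delta_rot": [0, 0, 0], "hand": 0},
    {"slide": [0.02, 0, 0], "delta_rot": [0, 0, 0], "hand": 0},
    {"slide": [0.02, 0, 0], "delta_rot": [0, 0, 0], "hand": 0},
  ],
)

```text
time_s: 7.18
eef_pos: [0.4666, -0.2305, 0.0403]
eef_rot: [0.0, 0.633, 0.774, -0.0]
wrist_force: [0.2, -0.4, 0.0]
opening: -0.001
```

>>> drive_tool(
  deltas=[
    {"slide": [0.02, 0, 0], "delta_rot": [0, 0, 0], "hand": 0},
    {"slide": [0.02, 0, 0], "delta_rot": [0, 0, 0], "hand": 0},
    {"slide": [0.02, 0, 0], "delta_rot": [0, 0, 0], "hand": 0},
    {"slide": [0.02, 0, 0], "delta_rot": [0, 0, 0], "hand": 0},
    {"slide": [0.02, 0, 0], "delta_rot": [0, 0, 0], "hand": 0},
  ],
)

```text
time_s: 7.8
eef_pos: [0.4656, -0.2256, 0.0403]
eef_rot: [0.0, 0.633, 0.774, 0.0]
wrist_force: [0.3, -0.0, -0.7]
opening: 0.001
```

```bash
python3 go.py 9 -108 62 38 101.4;python3 - <<'E'
from h import *
c=snap('wrist','w4.png');
E
```

```text
t 7.8 pos [ 0.4656 -0.2256  0.0403] yaw 101.5 z axis [ 0. -0. -1.] F [ 0.25 -0.   -0.71] op 0.001 q [-0.68  0.32  1.88  0.    0.95 -0.88]
tray xy mm [-91.7  61.3]
target [ 0.46817018 -0.24172404  0.038     ] slide units total [-0.327 -0.014  0.046] rotz units 0.0005
```

View pics/w4.png

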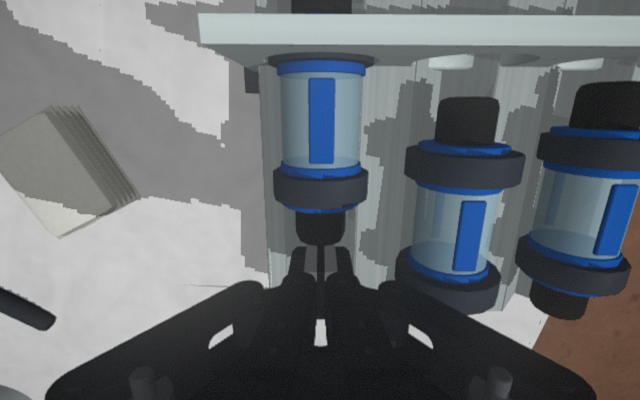

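>>> drive_tool(
  deltas=[
    {"slide": [0.03, 0, 0], "delta_rot": [0, 0, 0], "hand": 0},
    {"slide": [0.06, 0, 0], "delta_rot": [0, 0, 0], "hand": 0},
    {"slide": [0.06, 0, 0], "delta_rot": [0, 0, 0], "hand": 0},
    {"slide": [0.06, 0, 0], "delta_rot": [0, 0, 0], "hand": 0},
    {"slide": [0.06, 0, 0], "delta_rot": [0, 0, 0], "hand": 0},
  ],
)

```text
time_s: 8.48
eef_pos: [0.4629, -0.2122, 0.0403]
eef_rot: [0.0, 0.633, 0.774, 0.0]
wrist_force: [0.5, -1.2, 0.9]
opening: -0.005
```

>>> drive_tool(
  deltas=[
    {"slide": [0.08, 0, 0], "delta_rot": [0, 0, 0], "hand": 0},
    {"slide": [0.08, 0, 0], "delta_rot": [0, 0, 0], "hand": 0},
    {"slide": [0.08, 0, 0], "delta_rot": [0, 0, 0], "hand": 0},
    {"slide": [0.06, 0, 0], "delta_rot": [0, 0, 0], "hand": 0},
    {"slide": [0.06, 0, 0], "delta_rot": [0, 0, 0], "hand": 0},
  ],
)

```text
time_s: 9.1
eef_pos: [0.4594, -0.1946, 0.0404]
eef_rot: [0.0, 0.633, 0.774, -0.0]
wrist_force: [1.2, -0.8, -0.7]
opening: 0.001
```

>>> drive_tool(
  deltas=[
    {"slide": [0.03, 0, 0], "delta_rot": [0, 0, 0], "hand": 0},
    {"slide": [0.03, 0, 0], "delta_rot": [0, 0, 0], "hand": 0},
    {"slide": [0.03, 0, 0], "delta_rot": [0, 0, 0], "hand": 0},
    {"slide": [0.03, 0, 0], "delta_rot": [0, 0, 0], "hand": 0},
    {"slide": [0.03, 0, 0], "delta_rot": [0, 0, 0], "hand": 0},
  ],
)

```text
time_s: 9.72
eef_pos: [0.4579, -0.1874, 0.0403]
eef_rot: [0.0, 0.633, 0.774, -0.0]
wrist_force: [0.1, -1.9, 0.7]
opening: -0.003
```

```bash
python3 go.py 9 -24 62 38 101.4;python3 - <<'E'
from h import *
c=snap('wrist','w5.png');
E
```

```text
t 9.725 pos [ 0.4579 -0.1874  0.0403] yaw 101.5 z axis [ 0. -0. -1.] F [ 0.06 -1.94  0.68] op -0.003 q [-0.63  0.27  1.94 -0.    0.93 -0.83]
tray xy mm [-52.7  61.3]
target [ 0.45156696 -0.15938126  0.038     ] slide units total [ 0.574 -0.012  0.047] rotz units 0.0005
```

View pics/w5.png

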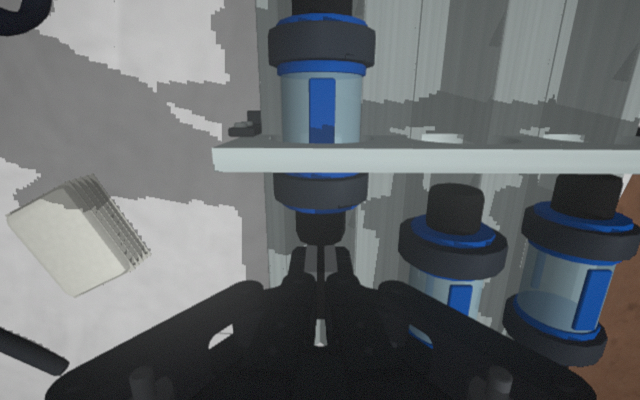

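>>> drive_tool(
  deltas=[
    {"slide": [0.03, 0, 0], "delta_rot": [0, 0, 0], "hand": 0},
    {"slide": [0.03, 0, 0], "delta_rot": [0, 0, 0], "hand": 0},
    {"slide": [0.03, 0, 0], "delta_rot": [0, 0, 0], "hand": 0},
    {"slide": [0.03, 0, 0], "delta_rot": [0, 0, 0], "hand": 0},
    {"slide": [0.03, 0, 0], "delta_rot": [0, 0, 0], "hand": 0},
  ],
)

```text
time_s: 10.4
eef_pos: [0.4563, -0.18, 0.0403]
eef_rot: [-0.0, 0.633, 0.774, -0.0]
wrist_force: [1.7, -0.6, 0.0]
opening: -0.0
```

>>> drive_tool(
  deltas=[
    {"slide": [0.05, 0, 0], "delta_rot": [0, 0, 0], "hand": 0},
    {"slide": [0.05, 0, 0], "delta_rot": [0, 0, 0], "hand": 0},
    {"slide": [0.05, 0, 0], "delta_rot": [0, 0, 0], "hand": 0},
    {"slide": [0.05, 0, 0], "delta_rot": [0, 0, 0], "hand": 0},
    {"slide": [0.05, 0, 0], "delta_rot": [0, 0, 0], "hand": 0},
  ],
)

```text
time_s: 11.02
eef_pos: [0.4538, -0.1676, 0.0403]
eef_rot: [0.0, 0.633, 0.774, 0.0]
wrist_force: [1.0, -0.5, -0.2]
opening: 0.001
```

```bash
python3 go.py 9 -24 62 38 101.4;python3 - <<'E'
from h import *
c=snap('wrist','w6.png');
E
```

```text
t 11.025 pos [ 0.4538 -0.1676  0.0403] yaw 101.5 z axis [ 0. -0. -1.] F [ 1.   -0.47 -0.16] op 0.001 q [-0.6   0.25  1.96 -0.    0.92 -0.8 ]
tray xy mm [-32.6  61.4]
target [ 0.45156696 -0.15938126  0.038     ] slide units total [ 0.171 -0.011  0.046] rotz units 0.0005
```

View pics/w6.png

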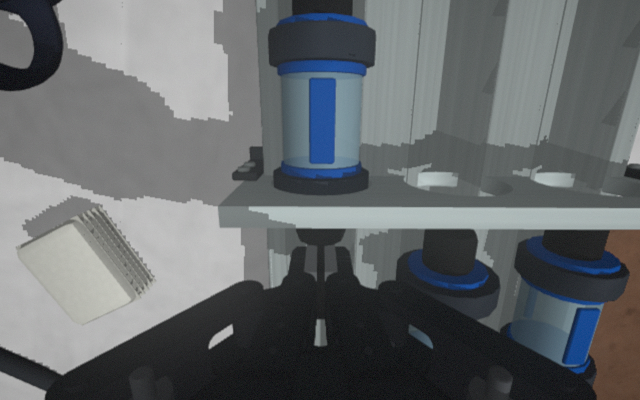

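>>> drive_tool(
  deltas=[
    {"slide": [0.05, 0, 0], "delta_rot": [0, 0, 0], "hand": 0},
    {"slide": [0.05, 0, 0], "delta_rot": [0, 0, 0], "hand": 0},
    {"slide": [0.05, 0, 0], "delta_rot": [0, 0, 0], "hand": 0},
    {"slide": [0.05, 0, 0], "delta_rot": [0, 0, 0], "hand": 0},
    {"slide": [0.03, 0, 0], "delta_rot": [0, 0, 0], "hand": 0},
  ],
)

```text
time_s: 11.7
eef_pos: [0.4515, -0.1564, 0.0403]
eef_rot: [-0.0, 0.633, 0.774, -0.0]
wrist_force: [1.2, -0.8, -0.2]
opening: 0.001
```

```bash
python3 go.py 9 -20 62 38 101.4;python3 - <<'E'
from h import *
c=snap('wrist','w7.png');
E
```

```text
t 11.7 pos [ 0.4515 -0.1564  0.0403] yaw 101.51 z axis [-0.  0. -1.] F [ 1.21 -0.81 -0.16] op 0.001 q [-0.58  0.24  1.98 -0.    0.92 -0.78]
tray xy mm [-21.   61.5]
target [ 0.45077633 -0.15546018  0.038     ] slide units total [ 0.02  -0.011  0.046] rotz units 0.0006
```

View pics/w7.png

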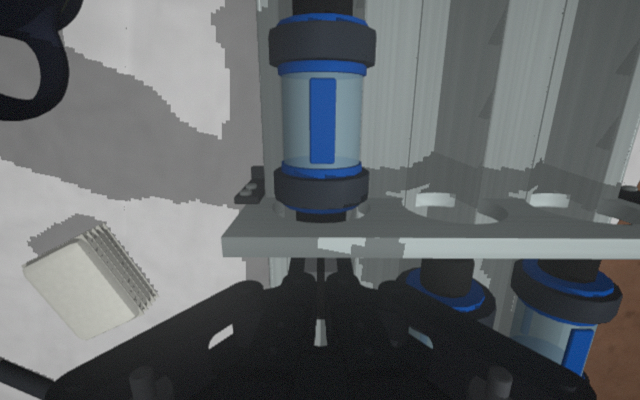

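>>> drive_tool(
  deltas=[
    {"slide": [0.03, 0, 0], "delta_rot": [0, 0, 0], "hand": 0},
    {"slide": [0.02, 0, 0], "delta_rot": [0, 0, 0], "hand": 0},
    {"slide": [0, 0, 0], "delta_rot": [0, 0, 0], "hand": 0},
    {"slide": [-0.3, 0, 0], "delta_rot": [0, 0, 0], "hand": 0},
    {"slide": [-0.6, 0, 0], "delta_rot": [0, 0, 0], "hand": 0},
  ],
)

```text
time_s: 12.38
eef_pos: [0.46, -0.1986, 0.0402]
eef_rot: [-0.0, 0.632, 0.775, 0.0]
wrist_force: [-0.8, -0.8, 0.4]
opening: 0.002
```

>>> drive_tool(
  deltas=[
    {"slide": [-0.6, 0, -0.4], "delta_rot": [0, 0, 0], "hand": 0},
    {"slide": [-0.6, 0, -0.5], "delta_rot": [0, 0, 0], "hand": 0},
    {"slide": [-0.5, 0, -0.3], "delta_rot": [0, 0, 0], "hand": 0},
    {"slide": [-0.2, 0.3, 0], "delta_rot": [0, 0, 0], "hand": 0},
    {"slide": [0, 0.5, 0], "delta_rot": [0, 0, 0], "hand": 0},
  ],
)

```text
time_s: 13.0
eef_pos: [0.5183, -0.2858, 0.1007]
eef_rot: [0.0, 0.634, 0.774, -0.0]
wrist_force: [-0.0, -0.5, 0.2]
opening: 0.002
```

```bash
python3 go.py 9 -151 0 40 101.4;python3 - <<'E'
from h import *
c=snap('wrist','w8.png');
E
```

```text
t 13.0 pos [ 0.5183 -0.2858  0.1007] yaw 101.35 z axis [ 0.    -0.001 -1.   ] F [-0.01 -0.49  0.2 ] op 0.002 q [-0.7   0.36  1.66 -0.    1.11 -0.9 ]
tray xy mm [-161.1   21.5]
target [ 0.53744626 -0.27162095  0.04      ] slide units total [0.203 0.43  1.213] rotz units -0.0003
```

View pics/w8.png

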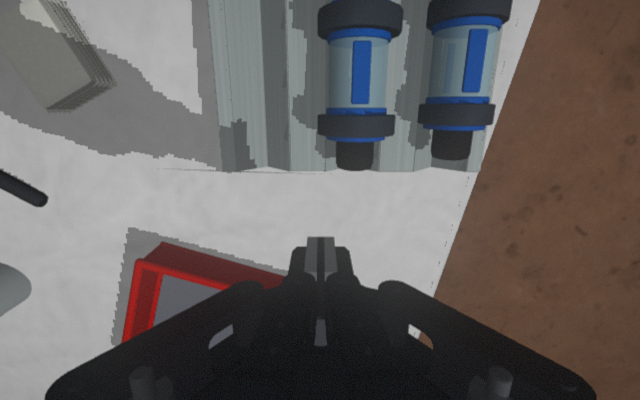

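>>> drive_tool(
  deltas=[
    {"slide": [0.1, 0.3, 0.3], "delta_rot": [0, 0, 0], "hand": 0},
    {"slide": [0.1, 0.1, 0.4], "delta_rot": [0, 0, 0], "hand": 0},
    {"slide": [0, 0, 0.4], "delta_rot": [0, 0, 0], "hand": 0},
    {"slide": [0, 0, 0.1], "delta_rot": [0, 0, 0], "hand": 0},
    {"slide": [0, 0, 0], "delta_rot": [0, 0, 0], "hand": 0},
  ],
)

```text
time_s: 13.68
eef_pos: [0.5351, -0.2694, 0.0395]
eef_rot: [-0.001, 0.633, 0.774, -0.0]
wrist_force: [-0.3, 0.7, -0.0]
opening: -0.002
```

```bash
python3 go.py 9 -108 0 40 101.4;python3 - <<'E'
from h import *
c=snap('wrist','w9.png');
E
```

```text
t 13.675 pos [ 0.5351 -0.2694  0.0395] yaw 101.49 z axis [-0.001  0.001 -1.   ] F [-0.34  0.74 -0.02] op -0.002 q [-0.66  0.47  1.66 -0.    1.01 -0.86]
tray xy mm [-148.4    1.8]
target [ 0.52894699 -0.22946929  0.04      ] slide units total [ 0.808  0.038 -0.009] rotz units 0.0005
```

View pics/w9.png

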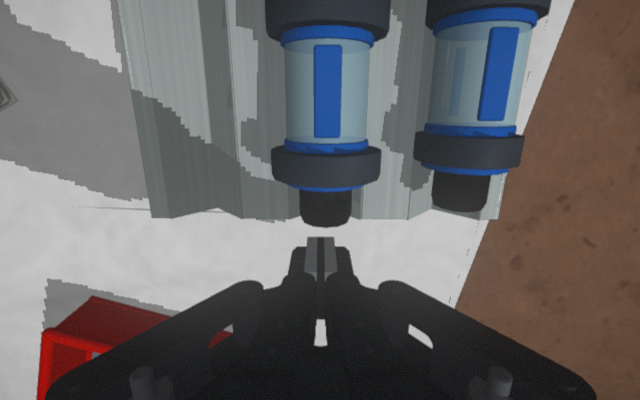

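>>> drive_tool(
  deltas=[
    {"slide": [0.1, 0.03, 0], "delta_rot": [0, 0, 0], "hand": 0},
    {"slide": [0.12, 0, 0], "delta_rot": [0, 0, 0], "hand": 0},
    {"slide": [0.12, 0, 0], "delta_rot": [0, 0, 0], "hand": 0},
    {"slide": [0.12, 0, 0], "delta_rot": [0, 0, 0], "hand": 0},
    {"slide": [0.12, 0, 0], "delta_rot": [0, 0, 0], "hand": 0},
  ],
)

```text
time_s: 14.35
eef_pos: [0.5318, -0.2407, 0.0407]
eef_rot: [0.001, 0.633, 0.774, 0.0]
wrist_force: [1.3, -1.1, 0.8]
opening: 0.001
```

>>> drive_tool(
  deltas=[
    {"slide": [0.06, 0, 0], "delta_rot": [0, 0, 0], "hand": 0},
    {"slide": [0.04, 0, 0], "delta_rot": [0, 0, 0], "hand": 0},
    {"slide": [0.02, 0, 0], "delta_rot": [0, 0, 0], "hand": 0},
    {"slide": [0.02, 0, 0], "delta_rot": [0, 0, 0], "hand": 0},
    {"slide": [0.02, 0, 0], "delta_rot": [0, 0, 0], "hand": 0},
  ],
)

```text
time_s: 14.98
eef_pos: [0.5299, -0.233, 0.0403]
eef_rot: [0.0, 0.633, 0.774, 0.0]
wrist_force: [1.0, -1.8, 0.7]
opening: 0.001
```

```bash
python3 go.py 9 -108 0 40 101.4;python3 - <<'E'
from h import *
c=snap('wrist','w10.png');
E
```

```text
t 14.975 pos [ 0.5299 -0.233   0.0403] yaw 101.49 z axis [ 0. -0. -1.] F [ 0.97 -1.81  0.69] op 0.001 q [-0.62  0.43  1.72  0.    0.99 -0.82]
tray xy mm [-111.7   -0.2]
target [ 0.52894699 -0.22946929  0.04      ] slide units total [ 0.074 -0.005  0.006] rotz units 0.0005
```

View pics/w10.png

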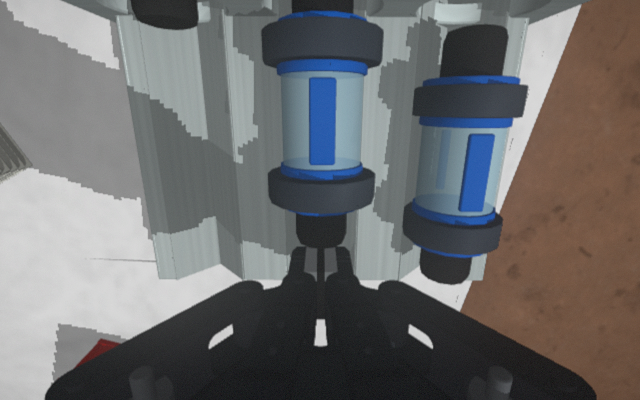

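>>> drive_tool(
  deltas=[
    {"slide": [0.02, 0, 0], "delta_rot": [0, 0, 0], "hand": 0},
    {"slide": [0.02, 0, 0], "delta_rot": [0, 0, 0], "hand": 0},
    {"slide": [0.02, 0, 0], "delta_rot": [0, 0, 0], "hand": 0},
    {"slide": [0.02, 0, 0], "delta_rot": [0, 0, 0], "hand": 0},
    {"slide": [0, 0, 0], "delta_rot": [0, 0, 0], "hand": 0},
  ],
)

```text
time_s: 15.65
eef_pos: [0.5289, -0.2288, 0.0402]
eef_rot: [-0.0, 0.633, 0.774, -0.0]
wrist_force: [-0.0, -0.9, 0.4]
opening: -0.001
```

```bash
python3 go.py 9 -108 0 40 101.4
```

```text
t 15.65 pos [ 0.5289 -0.2288  0.0402] yaw 101.51 z axis [-0.  0. -1.] F [-0.04 -0.94  0.38] op -0.001 q [-0.61  0.43  1.73  0.    0.99 -0.81]
tray xy mm [-1.073e+02 -1.000e-01]
target [ 0.52894699 -0.22946929  0.04      ] slide units total [-0.014 -0.002  0.003] rotz units 0.0006
```

>>> drive_tool(
  deltas=[
    {"slide": [0.02, 0, 0], "delta_rot": [0, 0, 0], "hand": 0},
    {"slide": [0.02, 0, 0], "delta_rot": [0, 0, 0], "hand": 0},
    {"slide": [0.02, 0, 0], "delta_rot": [0, 0, 0], "hand": 0},
    {"slide": [0, 0, 0], "delta_rot": [0, 0, 0], "hand": 0},
    {"slide": [0, 0, 0], "delta_rot": [0, 0, 0], "hand": 0},
  ],
)

```text
time_s: 16.27
eef_pos: [0.5283, -0.2259, 0.0402]
eef_rot: [-0.0, 0.633, 0.774, 0.0]
wrist_force: [-0.4, -0.7, 0.9]
opening: -0.002
```

>>> drive_tool(
  deltas=[
    {"slide": [0.02, 0, 0], "delta_rot": [0, 0, 0], "hand": 0},
    {"slide": [0.02, 0, 0], "delta_rot": [0, 0, 0], "hand": 0},
    {"slide": [0.02, 0, 0], "delta_rot": [0, 0, 0], "hand": 0},
    {"slide": [0, 0, 0], "delta_rot": [0, 0, 0], "hand": 0},
    {"slide": [0, 0, 0], "delta_rot": [0, 0, 0], "hand": 0},
  ],
)

```text
time_s: 16.9
eef_pos: [0.528, -0.2237, 0.0404]
eef_rot: [0.0, 0.633, 0.774, -0.0]
wrist_force: [0.6, -4.0, -1.3]
opening: -0.004
```

```bash
python3 go.py 9 -108 0 40 101.4
```

```text
t 16.9 pos [ 0.528  -0.2237  0.0404] yaw 101.49 z axis [ 0.    -0.001 -1.   ] F [ 0.59 -4.03 -1.31] op -0.004 q [-0.61  0.42  1.73 -0.    0.99 -0.81]
tray xy mm [-102.2   -0.2]
target [ 0.52894699 -0.22946929  0.04      ] slide units total [-0.116 -0.005  0.008] rotz units 0.0005
```

>>> drive_tool(
  deltas=[
    {"slide": [0.02, 0, 0], "delta_rot": [0, 0, 0], "hand": 0},
    {"slide": [0.02, 0, 0], "delta_rot": [0, 0, 0], "hand": 0},
    {"slide": [0, 0, 0], "delta_rot": [0, 0, 0], "hand": 0},
    {"slide": [0, 0, 0], "delta_rot": [0, 0, 0], "hand": 0},
    {"slide": [0, 0, 0], "delta_rot": [0, 0, 0], "hand": 0},
  ],
)

```text
time_s: 17.52
eef_pos: [0.5284, -0.2237, 0.041]
eef_rot: [0.002, 0.633, 0.774, -0.001]
wrist_force: [1.6, -10.8, -3.0]
opening: 0.003
```

```bash
python3 go.py 9 -108 0 40 101.4;python3 - <<'E'
from h import *
c=snap('wrist','w11.png');
E
```

```text
t 17.525 pos [ 0.5284 -0.2237  0.041 ] yaw 101.49 z axis [ 0.002 -0.004 -1.   ] F [  1.61 -10.79  -2.96] op 0.003 q [-0.61  0.42  1.74 -0.    0.98 -0.81]
tray xy mm [-102.3   -0.6]
target [ 0.52894699 -0.22946929  0.04      ] slide units total [-0.114 -0.011  0.021] rotz units 0.0005
```

View pics/w11.png

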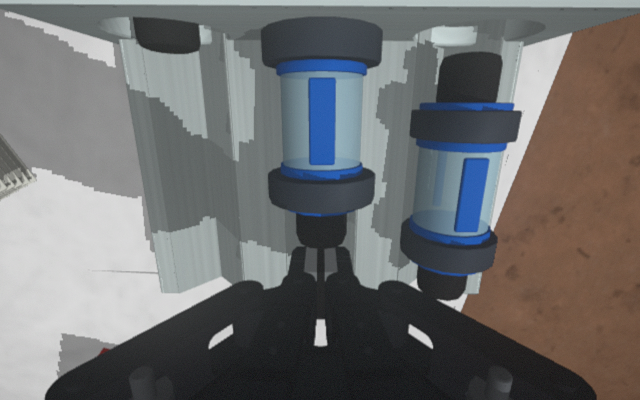

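>>> drive_tool(
  deltas=[
    {"slide": [-0.15, 0, 0], "delta_rot": [0, 0, 0], "hand": 0},
    {"slide": [-0.35, 0, -0.4], "delta_rot": [0, 0, 0], "hand": 0.5},
    {"slide": [0, 0, -0.8], "delta_rot": [0, 0, 0], "hand": 0.55},
    {"slide": [0.2, 0, -0.5], "delta_rot": [0, 0, 0], "hand": 0.55},
    {"slide": [0.6, 0, 0], "delta_rot": [0, 0, 0], "hand": 0.55},
  ],
)

```text
time_s: 18.2
eef_pos: [0.526, -0.2075, 0.128]
eef_rot: [0.002, 0.633, 0.774, 0.001]
wrist_force: [-1.0, 0.9, -0.1]
opening: 0.549
```

>>> drive_tool(
  deltas=[
    {"slide": [0.6, 0, 0], "delta_rot": [0, 0, 0], "hand": 0.55},
    {"slide": [0.37, 0, 0], "delta_rot": [0, 0, 0], "hand": 0.55},
    {"slide": [0, 0, 0.3], "delta_rot": [0, 0, 0], "hand": 0.55},
    {"slide": [0, 0, 0.2], "delta_rot": [0, 0, 0], "hand": 0.55},
    {"slide": [0, 0, 0], "delta_rot": [0, 0, 0], "hand": 0.55},
  ],
)

```text
time_s: 18.82
eef_pos: [0.5139, -0.1592, 0.0986]
eef_rot: [-0.001, 0.633, 0.774, -0.0]
wrist_force: [0.2, 0.4, 0.8]
opening: 0.549
```

```bash
python3 go.py 9 -36.8 0 40 101.4;python3 - <<'E'
from h import *
c=snap('wrist','w12.png');
snap('top','t12.png');
E
```

```text
t 18.825 pos [ 0.5139 -0.1592  0.0986] yaw 101.45 z axis [-0.003  0.001 -1.   ] F [0.2  0.37 0.8 ] op 0.549 q [-0.52  0.26  1.8  -0.    1.08 -0.72]
tray xy mm [-36.2   0.8]
target [ 0.51487379 -0.15967398  0.04      ] slide units total [-0.014  0.019  1.172] rotz units 0.0003
```

View pics/w12.png

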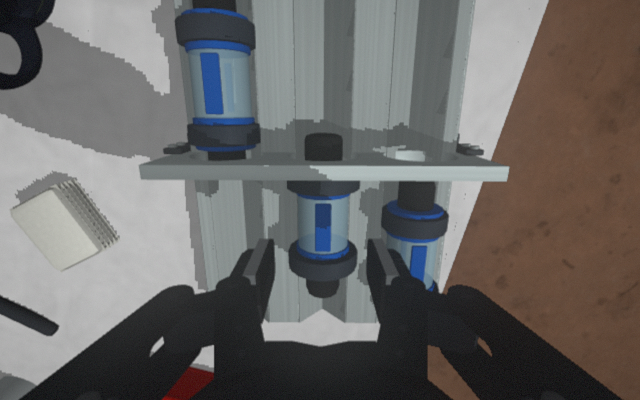

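>>> drive_tool(
  deltas=[
    {"slide": [0, 0.01, 0.1], "delta_rot": [0, 0, 0], "hand": 0.47},
    {"slide": [0, 0, 0.4], "delta_rot": [0, 0, 0], "hand": 0.47},
    {"slide": [0, 0, 0.4], "delta_rot": [0, 0, 0], "hand": 0.47},
    {"slide": [0, 0, 0.3], "delta_rot": [0, 0, 0], "hand": 0.47},
    {"slide": [0, 0, 0], "delta_rot": [0, 0, 0], "hand": 0.47},
  ],
)

```text
time_s: 19.55
eef_pos: [0.5145, -0.1585, 0.0391]
eef_rot: [-0.001, 0.633, 0.774, -0.0]
wrist_force: [0.1, -0.6, 0.7]
opening: 0.465
```

```bash
python3 go.py 9 -36.8 0 38 101.4;python3 - <<'E'
from h import *
c=snap('wrist','w13.png');
E
```

```text
t 19.55 pos [ 0.5145 -0.1585  0.0391] yaw 101.49 z axis [-0.002  0.001 -1.   ] F [ 0.11 -0.61  0.7 ] op 0.465 q [-0.52  0.36  1.82 -0.    0.96 -0.72]
tray xy mm [-35.6   0.1]
target [ 0.51487379 -0.15967398  0.038     ] slide units total [-0.024  0.003  0.023] rotz units 0.0005
```

View pics/w13.png

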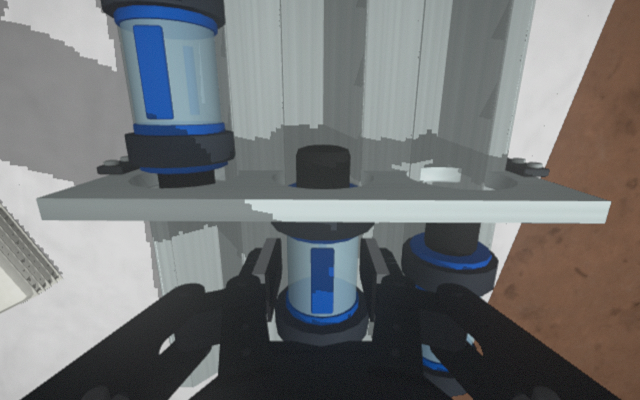

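>>> drive_tool(
  deltas=[
    {"slide": [0, 0, 0], "delta_rot": [0, 0, 0], "hand": 0.3},
    {"slide": [0, 0, 0], "delta_rot": [0, 0, 0], "hand": 0.3},
    {"slide": [0, 0, 0], "delta_rot": [0, 0, 0], "hand": 0.3},
    {"slide": [0, 0, 0], "delta_rot": [0, 0, 0], "hand": 0.3},
    {"slide": [-0.04, 0, 0], "delta_rot": [0, 0, 0], "hand": 0.3},
  ],
)

```text
time_s: 20.23
eef_pos: [0.5156, -0.1596, 0.0409]
eef_rot: [-0.001, 0.633, 0.774, 0.001]
wrist_force: [-3.4, 9.2, 10.5]
opening: 0.37
```

```bash
python3 go.py 9 -36.8 0 38 101.4;python3 - <<'E'
from h import *
c=snap('wrist','w14.png');
E
```

```text
t 20.225 pos [ 0.5156 -0.1596  0.0409] yaw 101.48 z axis [-0.001  0.002 -1.   ] F [-3.37  9.23 10.54] op 0.37 q [-0.52  0.36  1.82  0.    0.96 -0.72]
tray xy mm [-36.9  -0.7]
target [ 0.51487379 -0.15967398  0.038     ] slide units total [ 0.002 -0.013  0.058] rotz units 0.0004
```

View pics/w14.png

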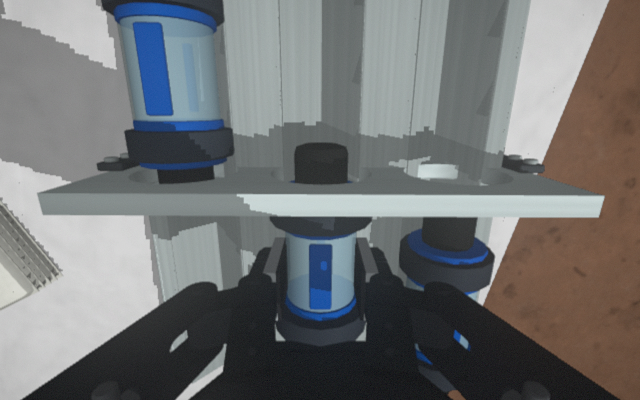

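>>> drive_tool(
  deltas=[
    {"slide": [-0.12, 0, -0.02], "delta_rot": [0, 0, 0], "hand": 0.3},
    {"slide": [-0.15, 0, 0], "delta_rot": [0, 0, 0], "hand": 0.3},
    {"slide": [-0.15, 0, 0], "delta_rot": [0, 0, 0], "hand": 0.3},
    {"slide": [-0.15, 0, 0], "delta_rot": [0, 0, 0], "hand": 0.3},
    {"slide": [-0.1, 0, 0], "delta_rot": [0, 0, 0], "hand": 0.3},
  ],
)

```text
time_s: 20.9
eef_pos: [0.5225, -0.1944, 0.0412]
eef_rot: [0.0, 0.633, 0.774, 0.0]
wrist_force: [0.2, 0.6, -1.1]
opening: 0.375
```

```bash
python3 go.py 9 -36.8 0 38 101.4;python3 - <<'E'
from h import *
c=snap('wrist','w15.png');
E
```

```text
t 20.9 pos [ 0.5225 -0.1944  0.0412] yaw 101.47 z axis [ 0. -0. -1.] F [ 0.22  0.59 -1.15] op 0.375 q [-0.57  0.39  1.78  0.    0.98 -0.77]
tray xy mm [-72.4  -0.6]
target [ 0.51487379 -0.15967398  0.038     ] slide units total [ 0.711 -0.012  0.064] rotz units 0.0004
```

View pics/w15.png

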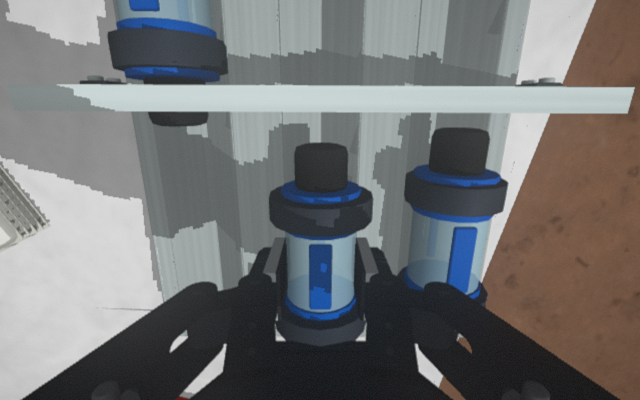

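>>> drive_tool(
  deltas=[
    {"slide": [0, 0, -0.3], "delta_rot": [0, 0, 0], "hand": 0.3},
    {"slide": [0, 0, -0.7], "delta_rot": [0, 0, 0], "hand": 0.3},
    {"slide": [0, 0, -0.8], "delta_rot": [0, 0, 0], "hand": 0.3},
    {"slide": [-0.3, 0, -0.5], "delta_rot": [0, 0, 0], "hand": 0.3},
    {"slide": [-0.7, 0, 0], "delta_rot": [0, 0, 0], "hand": 0.3},
  ],
)

```text
time_s: 21.58
eef_pos: [0.5343, -0.2428, 0.1607]
eef_rot: [0.003, 0.632, 0.775, 0.0]
wrist_force: [0.2, -0.2, -1.0]
opening: 0.373
```

```bash
python3 go.py .4439 -.445 .12 173.5
```

```text
t 21.575 pos [ 0.5343 -0.2428  0.1607] yaw 101.64 z axis [ 0.005 -0.003 -1.   ] F [ 0.25 -0.24 -0.97] op 0.373 q [-0.63  0.27  1.65  0.    1.22 -0.83]
tray xy mm [-122.1   -2.6]
target [ 0.4439 -0.445   0.12  ] slide units total [-3.592 -2.59   0.817] rotz units -0.3992
```

>>> drive_tool(
  deltas=[
    {"slide": [-0.7, -0.5, 0], "delta_rot": [0, 0, 0], "hand": 0.3},
    {"slide": [-0.7, -0.5, 0], "delta_rot": [0, 0, 0], "hand": 0.3},
    {"slide": [-0.7, -0.5, 0], "delta_rot": [0, 0, 0], "hand": 0.3},
    {"slide": [-0.7, -0.5, 0], "delta_rot": [0, 0, 0], "hand": 0.3},
    {"slide": [-0.5, -0.4, 0], "delta_rot": [0, 0, 0], "hand": 0.3},
  ],
)

```text
time_s: 22.2
eef_pos: [0.447, -0.4298, 0.1576]
eef_rot: [0.001, 0.633, 0.774, -0.0]
wrist_force: [0.7, -0.5, -0.9]
opening: 0.378
```

>>> drive_tool(
  deltas=[
    {"slide": [0, 0, 0], "delta_rot": [0, 0, -0.05], "hand": 0.3},
    {"slide": [0, 0, 0], "delta_rot": [0, 0, -0.05], "hand": 0.3},
    {"slide": [0, 0, 0], "delta_rot": [0, 0, -0.05], "hand": 0.3},
    {"slide": [0, 0, 0], "delta_rot": [0, 0, -0.05], "hand": 0.3},
    {"slide": [0, 0, 0], "delta_rot": [0, 0, -0.05], "hand": 0.3},
  ],
)

```text
time_s: 22.82
eef_pos: [0.4479, -0.428, 0.1574]
eef_rot: [0.0, 0.286, 0.958, -0.0]
wrist_force: [-0.7, 0.1, -1.9]
opening: 0.37
```

>>> drive_tool(
  deltas=[
    {"slide": [0, 0, 0], "delta_rot": [0, 0, -0.05], "hand": 0.3},
    {"slide": [0, 0, 0], "delta_rot": [0, 0, -0.05], "hand": 0.3},
    {"slide": [0, 0, 0], "delta_rot": [0, 0, -0.05], "hand": 0.3},
    {"slide": [0, 0, 0], "delta_rot": [0, 0, 0], "hand": 0.3},
    {"slide": [0, 0, 0], "delta_rot": [0, 0, 0], "hand": 0.3},
  ],
)

```text
time_s: 23.45
eef_pos: [0.4478, -0.4282, 0.1569]
eef_rot: [0.0, 0.058, 0.998, -0.0]
wrist_force: [0.3, -0.3, -1.3]
opening: 0.372
```

```bash
python3 go.py .4439 -.445 .12 173.5;python3 - <<'E'
from h import *
import pickle
c=snap('wrist','w16.png');pickle.dump(c,open('w16.pkl','wb'))
E
```

```text
t 23.45 pos [ 0.4478 -0.4282  0.1569] yaw 173.34 z axis [ 0. -0. -1.] F [ 0.25 -0.26 -1.27] op 0.372 q [-0.95  0.35  1.56  0.    1.24 -2.41]
tray xy mm [-286.8  118.8]
target [ 0.4439 -0.445   0.12  ] slide units total [ 0.039 -0.342  0.738] rotz units -0.0009
```

View pics/w16.png

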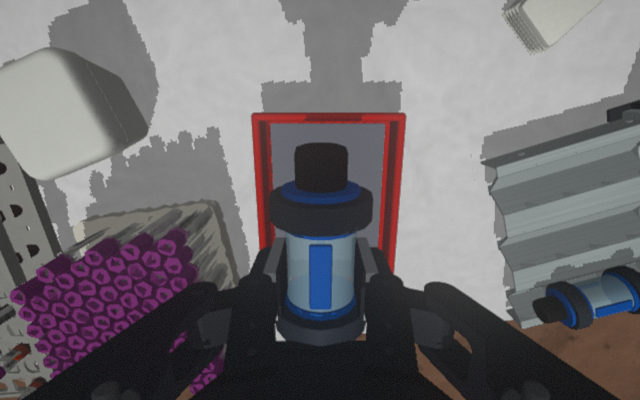

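Run:
```python
from h import *
import pickle
c=pickle.load(open('w16.pkl','rb'))
L,Rr=ray(c,251,114,.04),ray(c,406,114,.04); print(L,Rr,np.linalg.norm(L-Rr)); d=L-Rr; print('yaw long axis', np.degrees(np.arctan2(d[1],d[0]))-90+180+180)
x=np.array([-(-d[1]),-d[0],0])/np.linalg.norm(d); x=np.array([d[1],-d[0],0])/np.linalg.norm(d)
print('x dir toward base?',x)
for s in (1,-1): print('centre cand',(L+Rr)/2+s*.09*x)
```

```text
[ 0.37235805 -0.47707252  0.04      ] [ 0.38721166 -0.35048432  0.04      ] 0.12745666201906958
yaw long axis 173.30762873593414
x dir toward base? [-0.99318618  0.1165385   0.        ]
centre cand [ 0.2903981  -0.40328995  0.04      ]
centre cand [ 0.46917161 -0.42426688  0.04      ]
```

>>> drive_tool(
  deltas=[
    {"slide": [0.05, -0.34, 0], "delta_rot": [0, 0, 0], "hand": 0.3},
    {"slide": [0, 0, 0.6], "delta_rot": [0, 0, 0], "hand": 0.3},
    {"slide": [0, 0, 0.7], "delta_rot": [0, 0, 0], "hand": 0.3},
    {"slide": [0, 0, 0.6], "delta_rot": [0, 0, 0], "hand": 0.3},
    {"slide": [0, 0, 0.2], "delta_rot": [0, 0, 0], "hand": 0.3},
  ],
)

```text
time_s: 24.12
eef_pos: [0.442, -0.4446, 0.049]
eef_rot: [-0.001, 0.057, 0.998, 0.001]
wrist_force: [-0.1, 0.1, -1.6]
opening: 0.374
```

```bash
python3 go.py .4432 -.4454 .0225 173.3;python3 - <<'E'
from h import *
c=snap('wrist','w17.png')
E
```

```text
t 24.125 pos [ 0.442  -0.4446  0.049 ] yaw 173.43 z axis [-0.002  0.003 -1.   ] F [-0.12  0.05 -1.6 ] op 0.374 q [-0.98  0.51  1.58 -0.    1.06 -2.43]
tray xy mm [-301.7  127.8]
target [ 0.4432 -0.4454  0.0225] slide units total [-0.028 -0.014  0.53 ] rotz units 0.0007
```

View pics/w17.png

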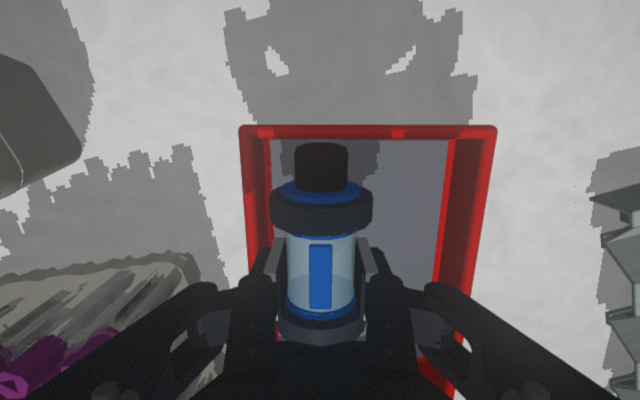

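>>> drive_tool(
  deltas=[
    {"slide": [-0.03, 0.02, 0.15], "delta_rot": [0, 0, 0], "hand": 0.3},
    {"slide": [0, 0, 0.15], "delta_rot": [0, 0, 0], "hand": 0.3},
    {"slide": [0, 0, 0.1], "delta_rot": [0, 0, 0], "hand": 0.3},
    {"slide": [0, 0, 0.06], "delta_rot": [0, 0, 0], "hand": 0.3},
    {"slide": [0, 0, 0.02], "delta_rot": [0, 0, 0], "hand": 0.3},
  ],
)

```text
time_s: 24.8
eef_pos: [0.4448, -0.444, 0.0272]
eef_rot: [-0.0, 0.057, 0.998, 0.0]
wrist_force: [0.7, 0.6, -1.6]
opening: 0.373
```

```bash
python3 go.py .4432 -.4454 .0225 173.3;python3 - <<'E'
from h import *
c=snap('wrist','w18.png')
E
```

```text
t 24.8 pos [ 0.4448 -0.444   0.0272] yaw 173.5 z axis [-0.  0. -1.] F [ 0.74  0.58 -1.58] op 0.373 q [-0.97  0.54  1.59 -0.    1.02 -2.43]
tray xy mm [-301.7  124.9]
target [ 0.4432 -0.4454  0.0225] slide units total [ 0.03  -0.031  0.095] rotz units 0.0011
```

View pics/w18.png

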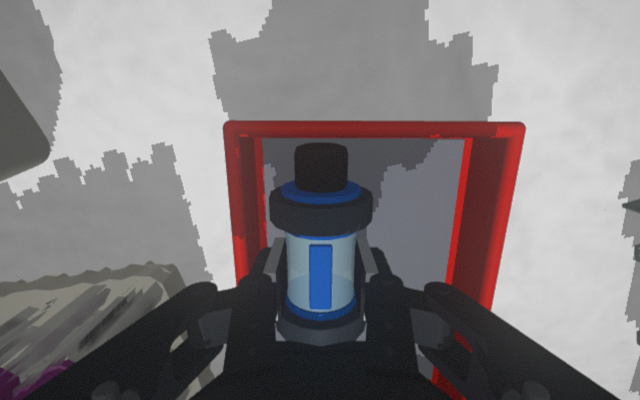

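>>> drive_tool(
  deltas=[
    {"slide": [0, 0, 0.03], "delta_rot": [0, 0, 0], "hand": 0.3},
    {"slide": [0, 0, 0.03], "delta_rot": [0, 0, 0], "hand": 0.3},
    {"slide": [0, 0, 0.03], "delta_rot": [0, 0, 0], "hand": 0.3},
    {"slide": [0, 0, 0], "delta_rot": [0, 0, 0], "hand": 0.3},
    {"slide": [0, 0, 0], "delta_rot": [0, 0, 0], "hand": 0.3},
  ],
)

```text
time_s: 25.48
eef_pos: [0.4448, -0.4441, 0.0228]
eef_rot: [0.0, 0.057, 0.998, -0.0]
wrist_force: [0.7, 0.3, -2.1]
opening: 0.374
```

>>> drive_tool(
  deltas=[
    {"slide": [0, 0, 0.02], "delta_rot": [0, 0, 0], "hand": 0.3},
    {"slide": [0, 0, 0.02], "delta_rot": [0, 0, 0], "hand": 0.3},
    {"slide": [0, 0, 0], "delta_rot": [0, 0, 0], "hand": 0.3},
    {"slide": [0, 0, 0], "delta_rot": [0, 0, 0], "hand": 0.43},
    {"slide": [0, 0, 0], "delta_rot": [0, 0, 0], "hand": 0.43},
  ],
)

```text
time_s: 26.1
eef_pos: [0.4449, -0.4442, 0.0208]
eef_rot: [0.0, 0.057, 0.998, -0.0]
wrist_force: [-0.2, 0.2, -0.0]
opening: 0.429
```

>>> drive_tool(
  deltas=[
    {"slide": [0, 0, 0], "delta_rot": [0, 0, 0], "hand": 0.43},
    {"slide": [0, 0, -0.2], "delta_rot": [0, 0, 0], "hand": 0.43},
    {"slide": [0, 0, -0.6], "delta_rot": [0, 0, 0], "hand": 0.43},
    {"slide": [0, 0, -0.8], "delta_rot": [0, 0, 0], "hand": 0.43},
    {"slide": [0, 0, -0.8], "delta_rot": [0, 0, 0], "hand": 0.2},
  ],
)

```text
time_s: 26.72
eef_pos: [0.4449, -0.4441, 0.1426]
eef_rot: [0.0, 0.057, 0.998, -0.0]
wrist_force: [-0.1, -0.4, 0.5]
opening: 0.228
```

```bash
python3 go.py 9 -150 -62 120 101.4;python3 - <<'E'
from h import *
c=snap('wrist','w19.png')
E
```

```text
t 26.725 pos [ 0.4449 -0.4441  0.1426] yaw 173.5 z axis [ 0. -0. -1.] F [-0.11 -0.44  0.5 ] op 0.228 q [-0.97  0.38  1.54 -0.    1.22 -2.43]
tray xy mm [-301.8  124.9]
target [ 0.59802541 -0.25838592  0.12      ] slide units total [-2.623  4.038  0.452] rotz units 0.4005
```

View pics/w19.png

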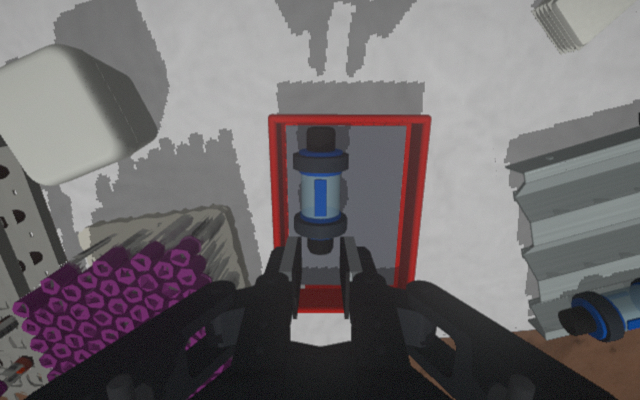

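>>> drive_tool(
  deltas=[
    {"slide": [-0.5, 0.8, 0], "delta_rot": [0, 0, 0], "hand": 0},
    {"slide": [-0.5, 0.8, 0], "delta_rot": [0, 0, 0], "hand": 0},
    {"slide": [-0.5, 0.8, 0], "delta_rot": [0, 0, 0], "hand": 0},
    {"slide": [-0.5, 0.8, 0], "delta_rot": [0, 0, 0], "hand": 0},
    {"slide": [-0.6, 0.8, 0], "delta_rot": [0, 0, 0.04], "hand": 0},
  ],
)

```text
time_s: 27.4
eef_pos: [0.5976, -0.259, 0.1416]
eef_rot: [0.0, 0.121, 0.993, -0.0]
wrist_force: [1.0, -0.8, 0.0]
opening: -0.002
```

>>> drive_tool(
  deltas=[
    {"slide": [0, 0, 0], "delta_rot": [0, 0, 0.05], "hand": 0},
    {"slide": [0, 0, 0], "delta_rot": [0, 0, 0.05], "hand": 0},
    {"slide": [0, 0, 0], "delta_rot": [0, 0, 0.05], "hand": 0},
    {"slide": [0, 0, 0.1], "delta_rot": [0, 0, 0.05], "hand": 0},
    {"slide": [0, 0, 0.2], "delta_rot": [0, 0, 0.05], "hand": 0},
  ],
)

```text
time_s: 28.02
eef_pos: [0.5972, -0.2604, 0.1268]
eef_rot: [0.001, 0.492, 0.87, -0.0]
wrist_force: [0.3, 0.0, 0.6]
opening: 0.001
```

>>> drive_tool(
  deltas=[
    {"slide": [0, 0, 0.1], "delta_rot": [0, 0, 0.05], "hand": 0},
    {"slide": [0, 0, 0], "delta_rot": [0, 0, 0.05], "hand": 0},
    {"slide": [0, 0, 0], "delta_rot": [0, 0, 0.01], "hand": 0},
    {"slide": [0, 0, 0], "delta_rot": [0, 0, 0], "hand": 0},
    {"slide": [0, 0, 0], "delta_rot": [0, 0, 0], "hand": 0},
  ],
)

```text
time_s: 28.65
eef_pos: [0.5967, -0.2601, 0.121]
eef_rot: [0.0, 0.632, 0.775, 0.0]
wrist_force: [0.3, 0.0, -0.1]
opening: 0.001
```

```bash
python3 go.py 9 -145 -62 40 101.4;python3 - <<'E'
from h import *
c=snap('wrist','w20.png')
E
```

```text
t 28.65 pos [ 0.5967 -0.2601  0.121 ] yaw 101.6 z axis [ 0. -0. -1.] F [ 0.33  0.   -0.14] op 0.001 q [-0.59  0.45  1.49  0.    1.2  -0.8 ]
tray xy mm [-151.5  -60.4]
target [ 0.59703713 -0.25348457  0.04      ] slide units total [0.129 0.032 1.621] rotz units 0.0011
```

View pics/w20.png

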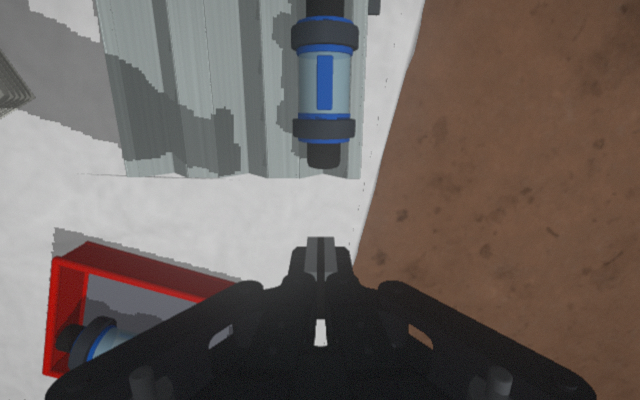

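>>> drive_tool(
  deltas=[
    {"slide": [0.06, 0.04, 0.4], "delta_rot": [0, 0, 0], "hand": 0},
    {"slide": [0, 0, 0.6], "delta_rot": [0, 0, 0], "hand": 0},
    {"slide": [0, 0, 0.5], "delta_rot": [0, 0, 0], "hand": 0},
    {"slide": [0.1, 0, 0.12], "delta_rot": [0, 0, 0], "hand": 0},
    {"slide": [0.15, 0, 0], "delta_rot": [0, 0, 0], "hand": 0},
  ],
)

```text
time_s: 29.32
eef_pos: [0.5951, -0.2438, 0.039]
eef_rot: [-0.001, 0.633, 0.774, -0.0]
wrist_force: [0.7, 0.4, 0.3]
opening: 0.002
```

```bash
python3 go.py 9 -110 -62 40 101.4;python3 - <<'E'
from h import *
c=snap('wrist','w21.png')
E
```

```text
t 29.325 pos [ 0.5951 -0.2438  0.039 ] yaw 101.5 z axis [-0.001  0.001 -1.   ] F [0.67 0.35 0.3 ] op 0.002 q [-0.57  0.55  1.54  0.    1.05 -0.77]
tray xy mm [-135.1  -62. ]
target [ 0.59011912 -0.21917507  0.04      ] slide units total [ 0.503  0.001 -0.019] rotz units 0.0005
```

View pics/w21.png

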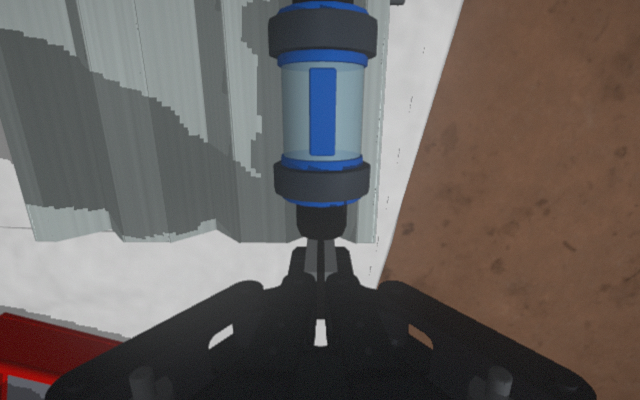

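>>> drive_tool(
  deltas=[
    {"slide": [0.1, 0, 0], "delta_rot": [0, 0, 0], "hand": 0},
    {"slide": [0.12, 0, 0], "delta_rot": [0, 0, 0], "hand": 0},
    {"slide": [0.12, 0, 0], "delta_rot": [0, 0, 0], "hand": 0},
    {"slide": [0.1, 0, 0], "delta_rot": [0, 0, 0], "hand": 0},
    {"slide": [0.04, 0, 0], "delta_rot": [0, 0, 0], "hand": 0},
  ],
)

```text
time_s: 30.0
eef_pos: [0.5908, -0.2207, 0.04]
eef_rot: [0.0, 0.633, 0.774, -0.0]
wrist_force: [1.0, -2.0, 0.9]
opening: 0.003
```

>>> drive_tool(
  deltas=[
    {"slide": [0.02, 0, 0], "delta_rot": [0, 0, 0], "hand": 0},
    {"slide": [0.02, 0, 0], "delta_rot": [0, 0, 0], "hand": 0},
    {"slide": [0.02, 0, 0], "delta_rot": [0, 0, 0], "hand": 0},
    {"slide": [0.02, 0, 0], "delta_rot": [0, 0, 0], "hand": 0},
    {"slide": [0.02, 0, 0], "delta_rot": [0, 0, 0], "hand": 0},
  ],
)

```text
time_s: 30.62
eef_pos: [0.5898, -0.2161, 0.0398]
eef_rot: [0.0, 0.633, 0.774, 0.0]
wrist_force: [1.5, -2.2, 1.8]
opening: -0.002
```

```bash
python3 go.py 9 -102 -62 40 101.4
```

```text
t 30.625 pos [ 0.5898 -0.2161  0.0398] yaw 101.49 z axis [ 0. -0. -1.] F [ 1.52 -2.16  1.84] op -0.002 q [-0.54  0.52  1.59  0.    1.04 -0.74]
tray xy mm [-106.9  -62.3]
target [ 0.58853786 -0.2113329   0.04      ] slide units total [ 0.098 -0.005 -0.004] rotz units 0.0005
```

>>> drive_tool(
  deltas=[
    {"slide": [0.02, 0, 0], "delta_rot": [0, 0, 0], "hand": 0},
    {"slide": [0.02, 0, 0], "delta_rot": [0, 0, 0], "hand": 0},
    {"slide": [0.02, 0, 0], "delta_rot": [0, 0, 0], "hand": 0},
    {"slide": [0.02, 0, 0], "delta_rot": [0, 0, 0], "hand": 0},
    {"slide": [0, 0, 0], "delta_rot": [0, 0, 0], "hand": 0},
  ],
)

```text
time_s: 31.25
eef_pos: [0.5888, -0.2119, 0.0397]
eef_rot: [-0.0, 0.633, 0.774, -0.0]
wrist_force: [0.1, -1.4, 0.5]
opening: 0.002
```

>>> drive_tool(
  deltas=[
    {"slide": [0.02, 0, 0], "delta_rot": [0, 0, 0], "hand": 0},
    {"slide": [0.02, 0, 0], "delta_rot": [0, 0, 0], "hand": 0},
    {"slide": [0, 0, 0], "delta_rot": [0, 0, 0], "hand": 0},
    {"slide": [0, 0, 0], "delta_rot": [0, 0, 0], "hand": 0},
    {"slide": [0, 0, 0], "delta_rot": [0, 0, 0], "hand": 0},
  ],
)

```text
time_s: 31.88
eef_pos: [0.5883, -0.21, 0.0396]
eef_rot: [-0.0, 0.633, 0.774, -0.0]
wrist_force: [0.7, -0.6, 0.5]
opening: 0.002
```

```bash
python3 go.py 9 -102 -62 40 101.4;python3 - <<'E'
from h import *
c=snap('wrist','w22.png')
E
```

```text
t 31.875 pos [ 0.5883 -0.21    0.0396] yaw 101.5 z axis [-0.001  0.    -1.   ] F [ 0.66 -0.6   0.46] op 0.002 q [-0.53  0.51  1.59  0.    1.03 -0.73]
tray xy mm [-100.6  -62. ]
target [ 0.58853786 -0.2113329   0.04      ] slide units total [-0.028 -0.    -0.009] rotz units 0.0005
```

View pics/w22.png

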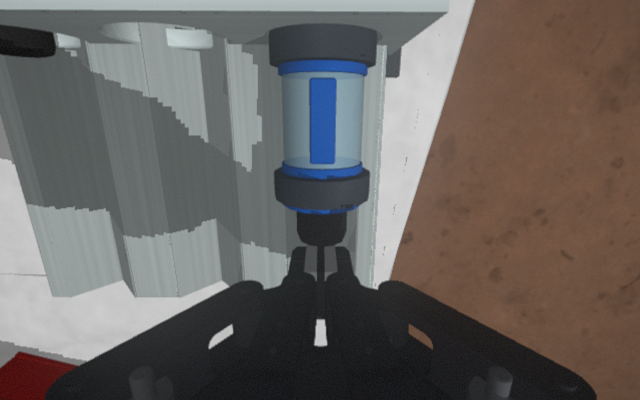

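>>> drive_tool(
  deltas=[
    {"slide": [0.02, 0, 0], "delta_rot": [0, 0, 0], "hand": 0},
    {"slide": [0.02, 0, 0], "delta_rot": [0, 0, 0], "hand": 0},
    {"slide": [0.02, 0, 0], "delta_rot": [0, 0, 0], "hand": 0},
    {"slide": [0, 0, 0], "delta_rot": [0, 0, 0], "hand": 0},
    {"slide": [0, 0, 0], "delta_rot": [0, 0, 0], "hand": 0},
  ],
)

```text
time_s: 32.55
eef_pos: [0.5879, -0.2071, 0.0398]
eef_rot: [-0.0, 0.633, 0.774, 0.0]
wrist_force: [-0.5, 0.2, 0.1]
opening: -0.0
```

>>> drive_tool(
  deltas=[
    {"slide": [0.02, 0, 0], "delta_rot": [0, 0, 0], "hand": 0},
    {"slide": [0.02, 0, 0], "delta_rot": [0, 0, 0], "hand": 0},
    {"slide": [0.02, 0, 0], "delta_rot": [0, 0, 0], "hand": 0},
    {"slide": [0.02, 0, 0], "delta_rot": [0, 0, 0], "hand": 0},
    {"slide": [0, 0, 0], "delta_rot": [0, 0, 0], "hand": 0},
  ],
)

```text
time_s: 33.17
eef_pos: [0.5871, -0.2032, 0.0398]
eef_rot: [-0.0, 0.633, 0.774, 0.0]
wrist_force: [-0.7, 0.2, -1.1]
opening: -0.002
```

```bash
python3 go.py 9 -52 -62 40 101.4;python3 - <<'E'
from h import *
c=snap('wrist','w23.png')
E
```

```text
t 33.175 pos [ 0.5871 -0.2032  0.0398] yaw 101.5 z axis [-0.  0. -1.] F [-0.72  0.24 -1.07] op -0.002 q [-0.52  0.51  1.6   0.    1.03 -0.72]
tray xy mm [-93.7 -62.2]
target [ 0.57865499 -0.16231935  0.04      ] slide units total [ 0.834 -0.003 -0.004] rotz units 0.0006
```

View pics/w23.png

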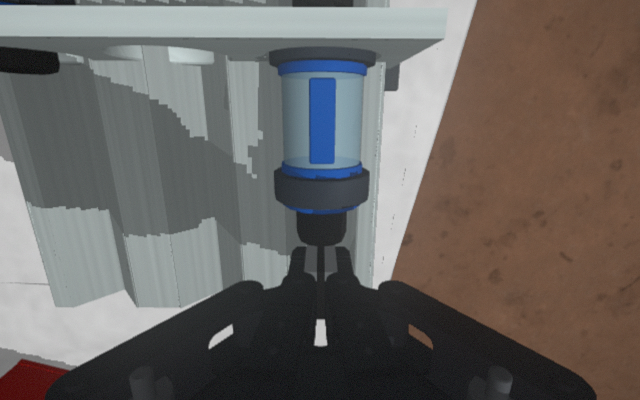

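>>> drive_tool(
  deltas=[
    {"slide": [0.04, 0, 0], "delta_rot": [0, 0, 0], "hand": 0},
    {"slide": [0.04, 0, 0], "delta_rot": [0, 0, 0], "hand": 0},
    {"slide": [0.06, 0, 0], "delta_rot": [0, 0, 0], "hand": 0},
    {"slide": [0.06, 0, 0], "delta_rot": [0, 0, 0], "hand": 0},
    {"slide": [0.06, 0, 0], "delta_rot": [0, 0, 0], "hand": 0},
  ],
)

```text
time_s: 33.85
eef_pos: [0.5845, -0.1903, 0.0398]
eef_rot: [0.0, 0.633, 0.774, 0.0]
wrist_force: [0.4, -0.7, -0.2]
opening: -0.003
```

>>> drive_tool(
  deltas=[
    {"slide": [0.08, 0, 0], "delta_rot": [0, 0, 0], "hand": 0},
    {"slide": [0.08, 0, 0], "delta_rot": [0, 0, 0], "hand": 0},
    {"slide": [0.08, 0, 0], "delta_rot": [0, 0, 0], "hand": 0},
    {"slide": [0.08, 0, 0], "delta_rot": [0, 0, 0], "hand": 0},
    {"slide": [0.06, 0, 0], "delta_rot": [0, 0, 0], "hand": 0},
  ],
)

```text
time_s: 34.48
eef_pos: [0.5808, -0.1717, 0.0399]
eef_rot: [0.0, 0.633, 0.774, 0.0]
wrist_force: [0.3, -1.3, -0.3]
opening: -0.004
```

>>> drive_tool(
  deltas=[
    {"slide": [0.03, 0, 0], "delta_rot": [0, 0, 0], "hand": 0},
    {"slide": [0.03, 0, 0], "delta_rot": [0, 0, 0], "hand": 0},
    {"slide": [0.03, 0, 0], "delta_rot": [0, 0, 0], "hand": 0},
    {"slide": [0.03, 0, 0], "delta_rot": [0, 0, 0], "hand": 0},
    {"slide": [0.03, 0, 0], "delta_rot": [0, 0, 0], "hand": 0},
  ],
)

```text
time_s: 35.1
eef_pos: [0.5793, -0.1646, 0.0398]
eef_rot: [0.0, 0.633, 0.774, 0.0]
wrist_force: [0.7, -0.4, 0.6]
opening: 0.006
```

>>> drive_tool(
  deltas=[
    {"slide": [0.03, 0, 0], "delta_rot": [0, 0, 0], "hand": 0},
    {"slide": [0.03, 0, 0], "delta_rot": [0, 0, 0], "hand": 0},
    {"slide": [0.04, 0, 0], "delta_rot": [0, 0, 0], "hand": 0},
    {"slide": [0.04, 0, 0], "delta_rot": [0, 0, 0], "hand": 0},
    {"slide": [0.04, 0, 0], "delta_rot": [0, 0, 0], "hand": 0},
  ],
)

```text
time_s: 35.72
eef_pos: [0.5775, -0.1557, 0.0398]
eef_rot: [0.0, 0.633, 0.774, 0.0]
wrist_force: [0.8, -1.9, 0.4]
opening: -0.001
```

```bash
python3 go.py 9 -18.5 -62 40 101.4;python3 - <<'E'
from h import *
c=snap('wrist','w24.png')
E
```

```text
t 35.725 pos [ 0.5775 -0.1557  0.0398] yaw 101.5 z axis [ 0. -0. -1.] F [ 0.85 -1.89  0.35] op -0.001 q [-0.46  0.46  1.67  0.    1.01 -0.66]
tray xy mm [-45.3 -62.2]
target [ 0.57203347 -0.12948026  0.04      ] slide units total [ 0.535 -0.003 -0.004] rotz units 0.0005
```

View pics/w24.png

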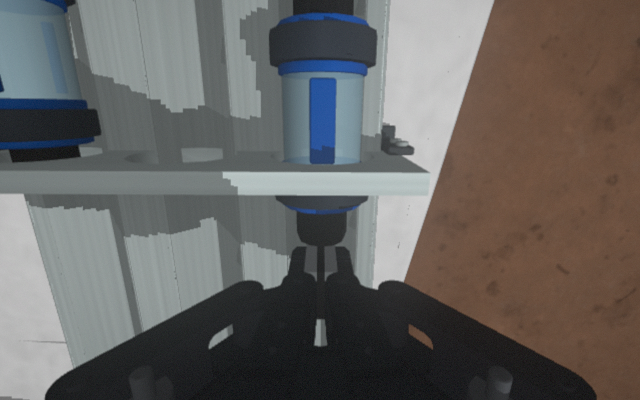

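>>> drive_tool(
  deltas=[
    {"slide": [0.05, 0, 0], "delta_rot": [0, 0, 0], "hand": 0},
    {"slide": [0.06, 0, 0], "delta_rot": [0, 0, 0], "hand": 0},
    {"slide": [0.06, 0, 0], "delta_rot": [0, 0, 0], "hand": 0},
    {"slide": [0.06, 0, 0], "delta_rot": [0, 0, 0], "hand": 0},
    {"slide": [0.06, 0, 0], "delta_rot": [0, 0, 0], "hand": 0},
  ],
)

```text
time_s: 36.4
eef_pos: [0.5746, -0.1414, 0.0398]
eef_rot: [0.0, 0.633, 0.774, 0.0]
wrist_force: [0.6, -0.9, -0.2]
opening: 0.003
```

>>> drive_tool(
  deltas=[
    {"slide": [0.06, 0, 0], "delta_rot": [0, 0, 0], "hand": 0},
    {"slide": [0.06, 0, 0], "delta_rot": [0, 0, 0], "hand": 0},
    {"slide": [0.06, 0, 0], "delta_rot": [0, 0, 0], "hand": 0},
    {"slide": [0.04, 0, 0], "delta_rot": [0, 0, 0], "hand": 0},
    {"slide": [0.02, 0, 0], "delta_rot": [0, 0, 0], "hand": 0},
  ],
)

```text
time_s: 37.02
eef_pos: [0.5721, -0.1297, 0.0398]
eef_rot: [-0.0, 0.633, 0.774, -0.0]
wrist_force: [0.6, -1.0, 0.5]
opening: -0.0
```

```bash
python3 go.py 9 -18.5 -62 40 101.4;python3 - <<'E'
from h import *
c=snap('wrist','w25.png')
E
```

```text
t 37.025 pos [ 0.5721 -0.1297  0.0398] yaw 101.5 z axis [-0.  0. -1.] F [ 0.62 -0.99  0.48] op -0.0 q [-0.43  0.44  1.7  -0.    1.   -0.63]
tray xy mm [-18.7 -62.1]
target [ 0.57203347 -0.12948026  0.04      ] slide units total [ 0.004 -0.001 -0.005] rotz units 0.0006
```

View pics/w25.png

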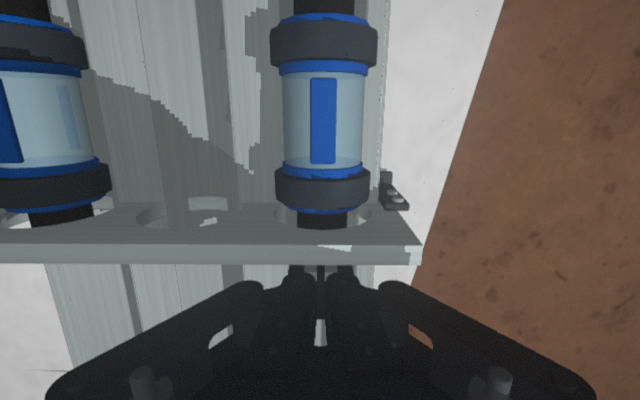

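>>> drive_tool(
  deltas=[
    {"slide": [-0.2, 0, 0], "delta_rot": [0, 0, 0], "hand": 0},
    {"slide": [-0.7, 0, 0], "delta_rot": [0, 0, 0], "hand": 0},
    {"slide": [-0.8, 0, -0.3], "delta_rot": [0, 0, 0], "hand": 0},
    {"slide": [-0.8, 0, -0.7], "delta_rot": [0, 0, 0], "hand": 0},
    {"slide": [-0.5, 0, -0.9], "delta_rot": [0, 0, 0], "hand": 0},
  ],
)

```text
time_s: 37.7
eef_pos: [0.601, -0.2788, 0.1343]
eef_rot: [-0.002, 0.633, 0.774, -0.0]
wrist_force: [0.7, -0.5, 0.5]
opening: -0.001
```

>>> drive_tool(
  deltas=[
    {"slide": [0, -0.6, -0.9], "delta_rot": [0, 0, 0], "hand": 0},
    {"slide": [0, -0.6, -0.6], "delta_rot": [0, 0, 0], "hand": 0},
    {"slide": [0, -0.6, 0], "delta_rot": [0, 0, 0], "hand": 0},
    {"slide": [0, -0.6, 0], "delta_rot": [0, 0, 0], "hand": 0},
    {"slide": [0, 0, 0], "delta_rot": [0, 0, 0], "hand": 0},
  ],
)

```text
time_s: 38.33
eef_pos: [0.4828, -0.3015, 0.2097]
eef_rot: [-0.001, 0.634, 0.774, -0.0]
wrist_force: [0.6, 1.3, 0.7]
opening: 0.005
```

```bash
python3 go.py;python3 - <<'E'
from h import *
c=snap('wrist','w26.png')
c=snap('top','t26.png')
g=cv2.resize(c['frame'][150:280,180:490],None,fx=2.58,fy=2.58,interpolation=cv2.INTER_CUBIC);cv2.imwrite('pics/t26z.png',g[:,:,::-1])
E
```

```text
t 38.325 pos [ 0.4828 -0.3015  0.2097] yaw 101.36 z axis [-0.001  0.001 -1.   ] F [0.57 1.33 0.69] op 0.005 q [-0.77  0.19  1.64 -0.    1.31 -0.96]
tray xy mm [-169.5   59.5]
```

View pics/t26z.png

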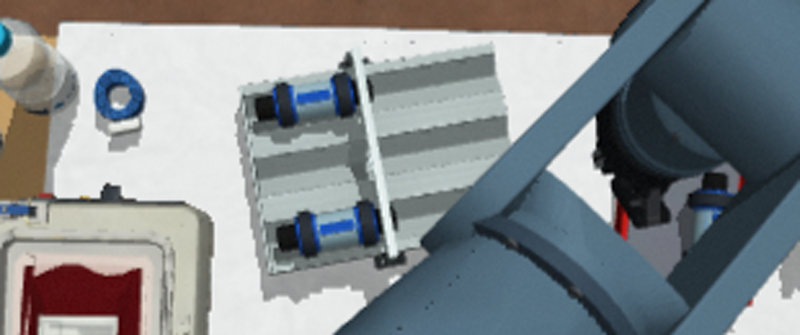

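View pics/w26.png

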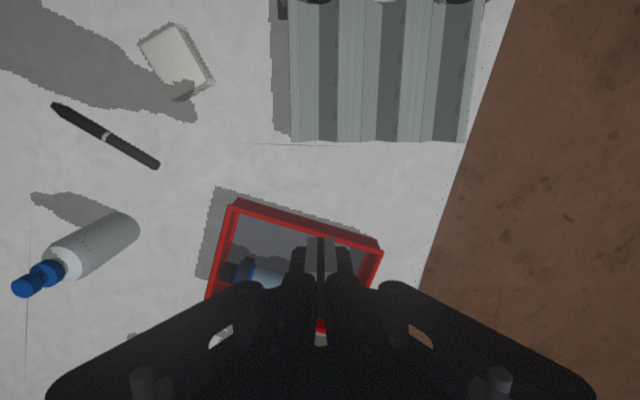

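Run:
```python
from h import *
import pickle,json
c=pickle.load(open('c0.pkl','rb'))['top']
s=json.load(open('tray.json'));T0=np.array(s['o']);th=np.radians(s['th']);e=np.array([np.cos(th),np.sin(th)])
P=lambda u,v,z:(ray(c,u/2.58+180-.3,v/2.58+150-.3,z)[:2]-T0)@e*1000
print('tips',P(256,109,.046),P(277,239,.046))
print('band rear edges(top of band z.068)',P(357,92,.068),P(378,222,.068),'front band front',P(275,104,.068),P(297,234,.068))
print('plate top', P(352,52,.083),P(392,255,.083))
a=cv2.imread('pics/t26.png')[160:260,265:345];cv2.imwrite('pics/t26y.png',cv2.resize(a,None,fx=6,fy=6,interpolation=cv2.INTER_CUBIC))
```

```text
tips 101.74867328924148 102.74259803138317
band rear edges(top of band z.068) 6.028289480338767 8.842581789792568 front band front 82.75392226791958 83.18455207129081
plate top 4.585289603372681 2.6221113479535467
```

View pics/t26y.png

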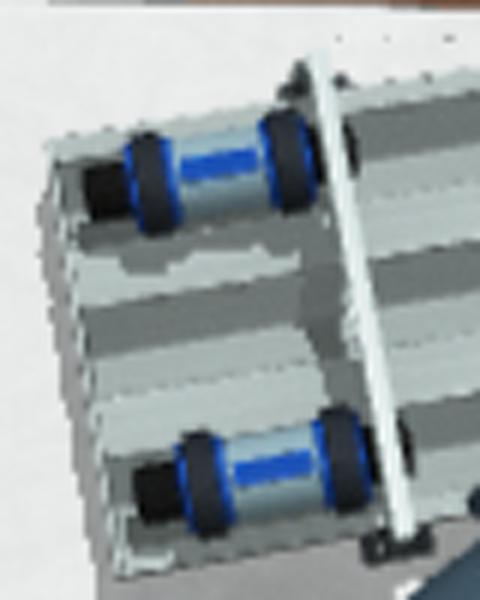

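Run:
```python
from h import *
c=snap('side','s26.png')
a=c['frame'][90:360,220:460];cv2.imwrite('pics/s26z.png',cv2.resize(a,None,fx=2.2,fy=2.2,interpolation=cv2.INTER_CUBIC)[:,:,::-1])
```

```text
(no output)
```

View pics/s26z.png

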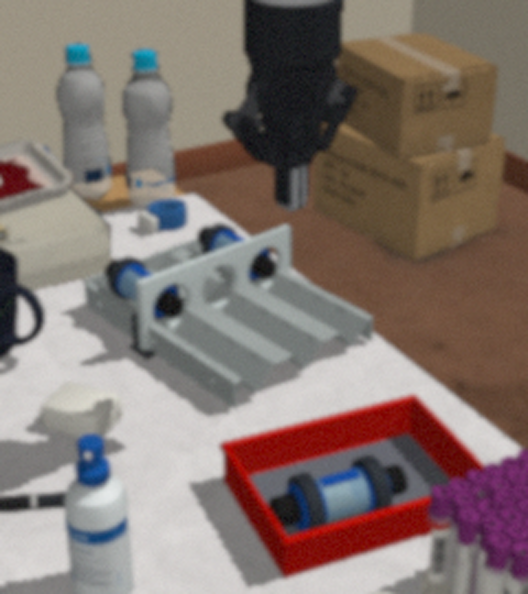

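The side view shows both sound carriers beyond the plate with their rear noses in the bores. The swollen one lies flat in the red tray, the bottles and tourniquet stand as before, and the gripper is clear of everything.

Run:
```python
from h import *
print(ctrl.hand_in())
```

```text
the job is handed in; nothing more can be done
None
```

I checked all three carriers and handed the job in after about 38.4 s of the allowed 67 s. The verdict isn't shown to me.

- **Near lane (tray y = +62):** sound. It slid through with about 2 N or less and was pushed on until both bands were past the plate.
- **Middle lane:** swollen. It stopped dead at the plate; I stopped pushing at about 11 N, drew it back about 35 mm, lifted it out and laid it in the red tray.
- **Far lane (tray y = -62):** sound. It slid through with about 2 N and was left in its lane beyond the plate like the near one.

**Last checks:**
- **Through the plate:** carrier centres come out at about +43 to +46 mm, from the finger position and the nose tips in the top view; +38 mm is needed. The wrist view shows a few millimetres of nose between the rear band and the plate on the far carrier.
- **One disagreement:** the rear-band edge of the far carrier in the coarse top view gave little or no gap. That reading is only good to about 2 mm, so I relied on the other measurements and did not push it further.
- **Rest of the scene:** the middle carrier lies flat in the red tray, the tourniquet and bottle look unmoved, and the gripper was about 0.2 m above the table, touching nothing.

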